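# Load an ink cartridge into a sprung test cradle and lock it

### The arm

A 6-joint arm with a two-finger parallel gripper is mounted at the origin on a cart in front of the work surface, level with it; the furniture and walls round the work are solid. World frame = base frame: x ahead of the robot, y to its left, z up, the work surface at z = 0. Lengths are in mm, angles in degrees, forces in N, time in s.
With the tool pointing down it reaches from about 300 to 850 mm from the base axis. Payload 4.2 kg.
Tool frame: the origin (TCP) lies midway between the tips of the shut fingers; the grasp point (between the pads) lies 19 mm behind it; x points along the fingers, y is the direction in which the jaws open and shut, and the axes are right-handed (so a half turn about x gives the same grasp; the last joint's range is limited). The gripper opens to 91 mm and grips with 3 to 60 N. Pads are 32 mm wide; open, the fingers measure 118 mm over their backs; the gripper's body (76 mm by 178 mm) begins 60 mm behind the grasp point.
Start: joints at [-77.636, 18.312, 89.639, -0, 72.044, -1.146], TCP at [134.335, -559.108, 175.876] pointing down, gripper open.
Joint ranges: [-177.97, 177.97], [-48.28, 115.42], [12.27, 149.76], [-77.06, 257.06], [2.81, 150.46], [-146.56, 146.56]. Speed limits (degrees/s): [147.25, 147.25, 180, 180, 180, 180].

### API

Orientations are given as [roll, pitch, yaw] about the fixed x, y, z axes, in that order (R = Rz(yaw) Ry(pitch) Rx(roll)).
In Python, from workcell import * gives the robot as it stands.
- The arm moves only by the shell command python3 -m handwheel 'ROWS' [FORCE]. ROWS is a JSON object of lists of equal length, an entry for each row: "gripper": the closure, from 0 (fully open) to 1 (shut); "offset": the shift along the tool's x, y, z in mm, a list of three; "rot": the turn, a rotation vector about the tool's x, y, z in degrees, a list of three. A call has 1 to 5 rows; each row is the pose to reach, as a shift and turn from the pose commanded when the call began, along the tool's axes at that moment; what a row does not reach only later rows make up. A row lasts 1/12 s, in which the tool goes at most 41.7 mm and 7.16 degrees, less where a joint would pass 70% of its speed; a pose out of reach is approached as far as the arm can. A call with a gripper value outside its range is refused whole. The fingers move at their own pace and stop on an object; FORCE is the grip in N (left out, the last holds). Time passes only in rows, so rows that repeat a pose let the fingers close. It gives the time, the measured TCP pose, the force and the opening at its end, in the units of the state.
- state(): the state, without advancing time (a new reading comes with each control period).
- grab_frame(name): name is "scene" or "side" or "wrist"; returns the picture (420x560x3 uint8, red, green, blue); there is no depth.
- camera_params(name): a dict with "fx", "fy", "cx", "cy" (pixels), "position" and "attitude" of the camera in the world; the wrist camera has in their place "hand_eye" (4x4, takes a point from camera to tool coordinates, whose origin is the TCP and whose axes are the tool frame's). Camera axes: x right, y up, looking along -z (the intrinsics and any distortion apply to the point x, -y, -z); pixel columns grow to the right and rows downward; lengths in mm; the calibration is good to about 2 mm. A picture is of the moment at which its call begins: read the wrist's pose just before it. camera_params takes no time and is no camera call.
- job_done(): hands the job in, once; it reports no verdict.
The state is a dict: "time_s": time; "qpos": joint angles; "qvel": joint speeds; "effort": joint torques, N m; "ee_pos": TCP position; "ee_rot": TCP orientation; "force": force on the tool from outside, world axes, zero at the start; "torque": the same for the moment, N m; "gripper_width": finger opening in mm.
Only numpy, scipy, OpenCV 4.12 (cv2) and the standard library are available. Lean on these libraries where they do the work, as an engineer would, in place of code of your own. Each camera call takes 0.05 s, during which the arm holds its last target.

### The job

Put the loose ink cartridge into the channel of the sloping test cradle, flat end up the slope, push it against the sprung contact block until it is hard against the stop, and hold it there until the slow catch has come fully up behind it. Then turn the keeper knob clockwise past its click, all the way round, so that its arm lies across the cartridge, and let go. Leave the tin, the solder reel and the glass where they stand.

Things in the scene. Friction and masses are not known exactly. Their poses are not given: they have to be found in the camera images.
- ink_cartridge: Black ink cartridge, upright: body 19 (x) x 64 (y) x 36 mm high, y from -26.5 (end with a small snout 10 wide, z 26 to 34, reaching to y -37.5) to +37.5 mm (plain flat end, which goes first). A pad on top reaches 39 mm. Origin: on the underside, mid-width; z up. 45 g. Grip it by its flanks, fingertips 9 mm or more above its underside (guide rails).
- cradle: Fixed grey wedge-shaped cradle, 168 x 160 mm, 25 mm high in front, 115 at the back; its place and yaw vary. Origin: centre of its underside; x points to its high side.
- deck: The cradle's sloping top plate, 178 x 154 mm, 30 deg from level. Origin: middle of its top surface; x up the slope, z out of the plate. Rails 6 mm high leave a channel 23.5 wide about y=0, x -16 to 44, flared below to x -35, floor slippery. Stop: face of a black head (50 wide, 44 high) at x=45. Home: cartridge origin at x 7.5, y 0, z 0, its +y along deck x.
- contact_block (a joint): Sprung block 20 wide, z 9 to 27 mm over the deck, that stands 8 mm out of the stop face; m pressed in: 0 = out (3 N), 0.008 = flush with the stop (7 N). It pushes the cartridge back down the slope.
- catch (a joint): Sprung steel catch in the channel floor, deck x -36 (ramp) to -22.5 mm (square face), 15 wide, sticking up 7 mm; m pressed down: 0 = fully up, 0.0075 = flush. 2 to 2.5 N and damped: once the cartridge (hard at the stop its tail is 3.5 mm clear) uncovers it, it takes about 1 s to rise. Jams if the cartridge is let back on it too early.
- keeper (a joint): Keeper, a turn-button on a boss at deck x 8, y 54 mm; turns about the deck's z. 0 = arm points up the slope (start), grows clockwise seen from above the deck; 1.45 rad = stop, arm across the channel. Over-centre detent: it must be turned past 0.73, then snaps on (about 0.1 N m).
- keeper_grip (a point): Point on the keeper's axis, 63.5 mm over the deck, in its black grip bar: 12 wide, 40 long, 48 to 72 mm over the deck; the bar lies along the steel arm (13 wide, 77 long, 41.5 to 46.5 mm over the deck). x points along the bar to the arm's tip. A disc of radius 15 mm ends 48.5 mm over the deck.
- tin: Round tin, 63 dia x 48 mm, bystander. Origin: centre of its underside.
- reel: Reel of solder, 59 dia x 44 mm, bystander. Origin: centre of its underside.
- glass: Small clear glass, 49 dia x 61 mm, bystander. Origin: centre of its underside.

How it is judged (in metres and radians):
On the way, in this order (a step that is already met when the one before it is completed fails the run):
1. the cartridge is held by the fingers against the stop (contact block pressed in more than 6.3 mm) until the catch is up (within 1.5 mm) (value of joint contact_block above 0.0063 m and value of joint catch below 0.0015 m and contact force between the fingers and ink_cartridge above 0.5 N), for 0.2 s.
2. the keeper is turned past its click to more than 1.3 rad, with the catch still up behind the cartridge (value of joint keeper above 1.3 rad and value of joint catch below 0.0015 m and value of joint contact_block above 0.004 m), for 0.2 s.
At the end, for the whole second after the job is handed in: The cartridge rests in the channel, flat end up the slope, its origin at deck x 2 to 10, y within 4, z below 4 mm, in line with the deck within 0.1 rad, the catch up (1.5 mm) behind it, the contact block pressed in more than 4 mm, and the keeper past 1.3 rad, its arm across the cartridge (all of step 2 and x of ink_cartridge in the frame of deck between 0.002 and 0.01 m and y of ink_cartridge in the frame of deck between -0.004 and 0.004 m and z of ink_cartridge in the frame of deck below 0.004 m and angle between the y axis of ink_cartridge and the x axis of deck, either way round below 0.1 rad and angle between the z axis of ink_cartridge and the z axis of deck, either way round below 0.1 rad and linear speed of ink_cartridge below 0.02 m/s); the robot touches nothing.
It fails at once if the tin is moved more than 25 mm (distance of tin from where it was at the start of the episode above 0.025 m).
It fails at once if the solder reel is moved more than 25 mm (distance of reel from where it was at the start of the episode above 0.025 m).
It fails at once if the glass is moved more than 25 mm (distance of glass from where it was at the start of the episode above 0.025 m).
It also fails if it takes over 61 s, if anything falls off the work surface, if the arm or the gripper's body presses on something with over 40 N, if the wrist force passes 120 N, or if a joint passes its speed limit or range.

## Working session

There is one attempt and no reset: what is moved stays moved. The work goes in short steps, Python scripts to look and compute and a shell command to move; the robot and the scene stay as the last step left them, time stands still between calls to the robot, and variables do not carry over. Pictures are saved under pics/ and viewed, and the job is handed in when it is done.

```bash
mkdir -p pics; ls
python3 - <<'E'
from workcell import *
import cv2
s=state(); print(s)
for n in ("scene","side","wrist"):
    print(n,camera_params(n))
    cv2.imwrite(f"pics/{n}0.png",grab_frame(n)[:,:,::-1])
E
```

```text
pics
{'time_s': 0.0, 'qpos': array([-7.76347775e+01,  1.83505821e+01,  8.97056086e+01, -2.83371938e-03,
        7.20424114e+01, -1.14924472e+00]), 'qvel': array([-0.06718168, -0.05784695, -0.02944974,  0.01697512,  0.00551577,
       -0.00741092]), 'effort': array([-2.14322885e-03, -4.12464631e+01, -2.31974816e+01,  7.26059242e-02,
        4.57703532e-02, -1.54686522e-04]), 'ee_pos': array([ 134.20379775, -558.54489778,  175.03634421]), 'ee_rot': array([-89.58410375,  89.90136116, 103.93123951]), 'force': array([0.84555585, 0.05112324, 0.83871836]), 'torque': array([-0.00772285, -0.02991947,  0.00044457]), 'gripper_width': 91.3187776710941}
scene {'fx': 457.2427223796561, 'fy': 457.2427223796561, 'cx': 279.23415050593053, 'cy': 208.1665634315188, 'position': array([ 247.25800908, -699.31405182,  727.81403756]), 'attitude': array([ 42.5310228 ,   0.60798397, -31.94468184])}
side {'fx': 429.96120215799664, 'fy': 429.96120215799664, 'cx': 277.15114622748393, 'cy': 209.76036046083334, 'position': array([463.83509692, 464.15272334, 637.15669724]), 'attitude': array([  51.81881548,   -0.61991588, -174.22094238])}
wrist {'fx': 326.154962051018, 'fy': 326.154962051018, 'cx': 281.63838587442126, 'cy': 209.1285158651861, 'hand_eye': array([[ 2.04022993e-05,  2.53820065e-01, -9.67251453e-01,
        -2.09520719e+02],
       [ 9.99999983e-01, -1.82861368e-04, -2.68922681e-05,
        -1.05352446e+00],
       [-1.83698721e-04, -9.67251436e-01, -2.53820065e-01,
        -7.15691181e+01],
       [ 0.00000000e+00,  0.00000000e+00,  0.00000000e+00,
         1.00000000e+00]])}
```

View pics/scene0.png

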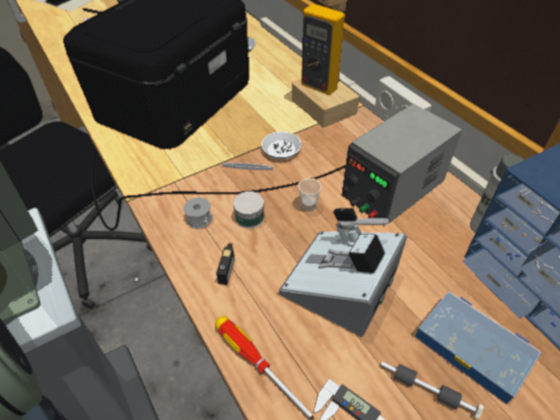

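View pics/side0.png

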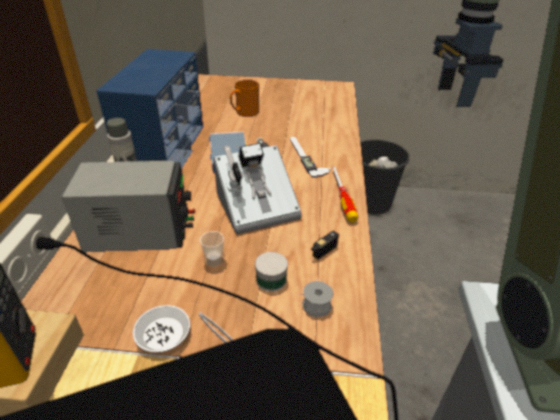

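View pics/wrist0.png

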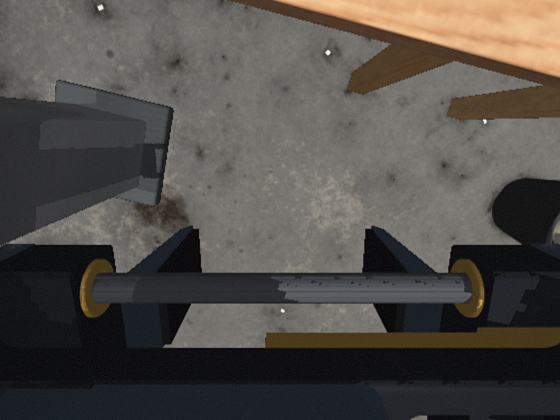

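The scene view shows the cradle around (345,275), the cartridge at (226,263), the reel at (198,212), the tin at (249,208) and the glass at (309,193). The side view shows the cartridge at (325,244). I'll enlarge both.

Run:
```python
import cv2
a=cv2.imread("pics/scene0.png"); b=cv2.imread("pics/side0.png")
def crop(im,x,y,w,h,k,n): cv2.imwrite(n,cv2.resize(im[y:y+h,x:x+w],None,fx=k,fy=k,interpolation=cv2.INTER_CUBIC))
crop(a,270,190,150,150,4,"pics/c_scene_cradle.png")
crop(a,170,180,160,110,5,"pics/c_scene_obj.png")
crop(b,200,120,110,115,5,"pics/c_side_cradle.png")
crop(b,190,220,160,110,5,"pics/c_side_obj.png")
```

```text
(no output)
```

View pics/c_scene_cradle.png

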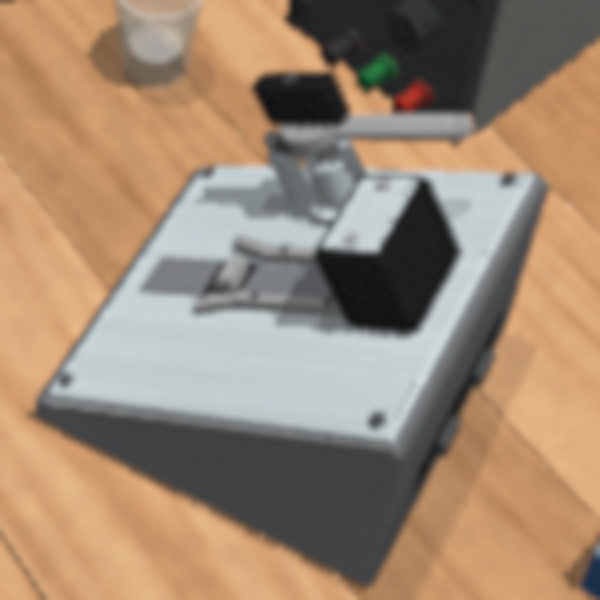

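View pics/c_scene_obj.png

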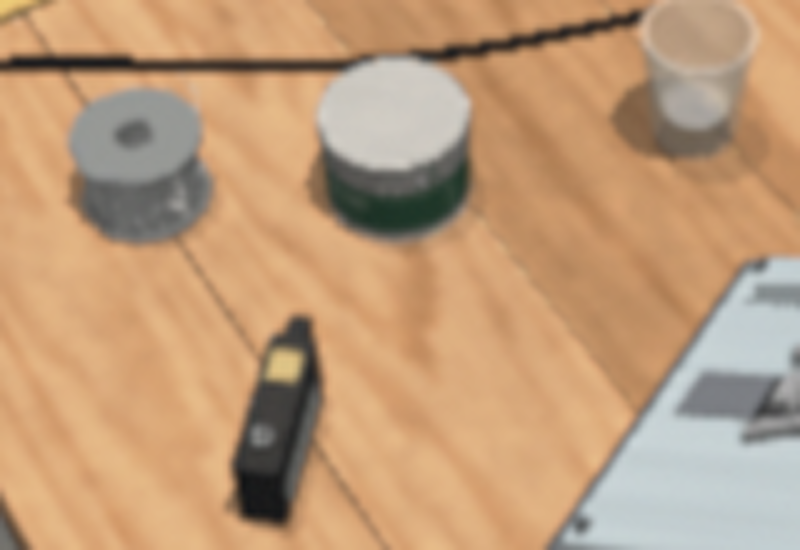

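View pics/c_side_cradle.png

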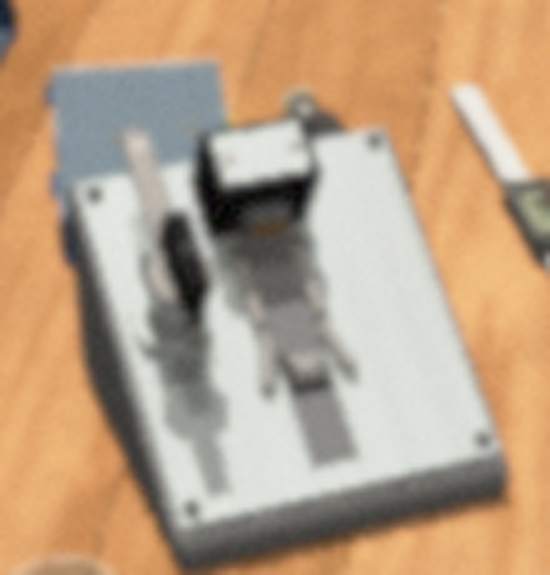

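View pics/c_side_obj.png

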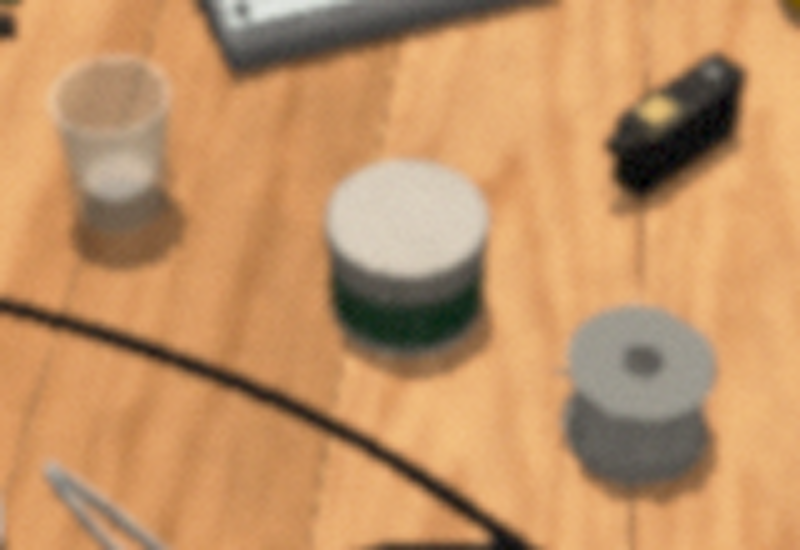

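```bash
cat > h.py <<'E'
from workcell import *
import numpy as np, cv2
from scipy.spatial.transform import Rotation as R
from scipy.optimize import least_squares
def eul(a): return R.from_euler('xyz',a,degrees=True).as_matrix()
def cam(name,s=None):
    p=camera_params(name)
    if name=='wrist':
        T=np.eye(4);T[:3,:3]=eul(s['ee_rot']);T[:3,3]=s['ee_pos'];T=T@p['hand_eye'];return p,T[:3,:3],T[:3,3]
    return p,eul(p['attitude']),np.array(p['position'])
def proj(c,P):
    p,Rm,t=c; q=(np.atleast_2d(P)-t)@Rm
    return np.c_[p['cx']+p['fx']*q[:,0]/-q[:,2], p['cy']+p['fy']*(-q[:,1])/-q[:,2]]
def ray(c,uv,z):
    p,Rm,t=c; d=Rm@np.array([(uv[0]-p['cx'])/p['fx'],-(uv[1]-p['cy'])/p['fy'],-1]); return t+d*(z-t[2])/d[2]
def deckT(x,y,z,yaw):
    T=np.eye(4);T[:3,:3]=R.from_euler('z',yaw).as_matrix()@R.from_euler('y',-30,degrees=True).as_matrix();T[:3,3]=[x,y,z];return T
def ap(T,P): return np.atleast_2d(P)@T[:3,:3].T+T[:3,3]
E
python3 - <<'E'
from h import *
sc=cam('scene'); sd=cam('side')
ks=np.array([[195,170],[43,403],[400,445],[545,180]])/4+[270,190]
kd=np.array([[185,535],[500,465],[383,130],[75,190]])/5+[200,120]
P=np.array([[-89,77,0],[-89,-77,0],[89,-77,0],[89,77,0]])
f=lambda v:np.r_[(proj(sc,ap(deckT(*v),P))-ks).ravel(),(proj(sd,ap(deckT(*v),P))-kd).ravel()]
g=ray(sc,(345,275),70)
best=min((least_squares(f,[g[0],g[1],70,a]) for a in np.radians([-120,-60,0,60,120,180])),key=lambda r:r.cost)
print(best.x,np.degrees(best.x[3]));print(f(best.x).reshape(-1,2).round(1))
# cartridge
cs=np.array([[238,460],[283,473],[240,512],[285,523]])/5+[170,180]
print([ray(sc,u,z).round(1) for u,z in zip(cs,[36,36,0,0])])
C=np.array([[-9.5,37.5,36],[9.5,37.5,36],[-9.5,37.5,0],[9.5,37.5,0],])
print('snout',ray(sc,np.array([300,322])/5+[170,180],30), 'side snout', ray(sd,np.array([612,142])/5+[190,220],30))
cd=np.array([[720,55],[743,70],[738,130],[638,193]])/5+[190,220]
print([ray(sd,u,z).round(1) for u,z in zip(cd,[36,36,0,0])])
for n,u,z in (('reel',(135,133),44),('tin',(395,112),48),('glass',(700,30),61)): print(n,ray(sc,np.array(u)/5+[170,180],z).round(0))
for n,u,z in (('reel',(642,360),44),('tin',(407,218),48),('glass',(110,95),61)): print(n,ray(sd,np.array(u)/5+[190,220],z).round(0))
E
```

```text
[ 586.67267317 -350.55901132   64.47177881   -1.08472431] -62.15012496563006
[[ 2.1  0.6]
 [ 1.6 -0.2]
 [-1.3  0.6]
 [-3.1 -0.4]
 [-0.3 -0.1]
 [ 0.2 -1.9]
 [-0.9  0.2]
 [-0.3  0. ]]
[array([ 398.5, -230.5,   36. ]), array([ 409.7, -244.4,   36. ]), array([ 396.3, -227.7,    0. ]), array([ 408.4, -241.1,    0. ])]
snout [ 449.0868618  -181.69801703   30.        ] side snout [ 450.22641553 -185.31545944   30.        ]
[array([ 406.5, -238.1,   36. ]), array([ 396.8, -229.4,   36. ]), array([ 395.4, -231.1,    0. ]), array([ 437.6, -187.5,    0. ])]
reel [434. -69.  44.]
tin [ 527. -120.   48.]
glass [ 652. -158.   61.]
reel [436. -58.  44.]
tin [ 527. -115.   48.]
glass [ 651. -157.   61.]
```

Run:
```python
from h import *
s=state(); M=eul(s['ee_rot']); print(M.round(3)); print(np.degrees(np.arctan2(M[1,1],M[0,1])),np.degrees(np.arctan2(M[1,2],M[0,2])))
```

```text
[[-0.     0.234 -0.972]
 [ 0.001 -0.972 -0.234]
 [-1.    -0.001 -0.   ]]
-76.49065324061021 -166.49065425032194
```

```bash
python3 -m handwheel '{"gripper":[0,0,0,0,0],"offset":[[0,-24,-32],[0,-48,-64],[0,-72,-96],[0,-96,-128],[0,-120,-160]],"rot":[[-3,0,0],[-7,0,0],[-14,0,0],[-21,0,0],[-28,0,0]]}'; python3 -c "
from workcell import *;print(state())"
```

```text
time_s: 0.57
ee_pos: [262.5, -403.3, 175.6]
ee_rot: [-120.2, 90.0, 101.7]
force: [0.5, -0.1, 0.0]
gripper_width: 91.0
{'time_s': 0.5667, 'qpos': array([-5.83202327e+01,  9.86904281e+00,  1.01284171e+02,  9.06803100e-03,
        6.88699932e+01, -1.01282447e+01]), 'qvel': array([ 53.19453224, -14.42323362,  18.06928957,   0.20664356,
        -4.52207677, -30.86016867]), 'effort': array([ -6.02401972, -32.30730414, -22.50697017,  -0.10059707,
         0.31026794,   0.41633083]), 'ee_pos': array([ 262.48777112, -403.33711867,  175.59870333]), 'ee_rot': array([-120.15084899,   89.97530011,  101.65389237]), 'force': array([ 0.54788918, -0.08782756,  0.04718403]), 'torque': array([-0.04819865, -0.06671072,  0.02404264]), 'gripper_width': 90.98484146580202}
```

```bash
cat >> h.py <<'E'
def go(pos,Rm):
    s=state(); M=eul(s['ee_rot']); o=M.T@(np.array(pos)-s['ee_pos']); r=R.from_matrix(M.T@Rm).as_rotvec(degrees=True)
    print('offset',o.round(1),'rot',r.round(2),'rows>=',round(max(np.linalg.norm(o)/41.7,np.linalg.norm(r)/7.16),1)); return o,r
def down(ya):  # tool y angle in world, deg
    a=np.radians(ya); x=np.array([0,0,-1.]); y=np.array([np.cos(a),np.sin(a),0]); return np.c_[x,y,np.cross(x,y)]
E
python3 - <<'E'
from h import *
go([424,-212,150],down(-41))
E
```

```text
offset [  25.7  -35.  -247.9] rot [-7.2  -0.01  0.02] rows>= 6.0
```

```bash
python3 -m handwheel '{"gripper":[0,0,0,0,0],"offset":[[4,-6,-40],[8,-12,-80],[12,-18,-120],[16,-24,-160],[21,-29,-200]],"rot":[[-2,0,0],[-4,0,0],[-6,0,0],[-7,0,0],[-7,0,0]]}';  python3 -m handwheel '{"gripper":[0,0,0,0],"offset":[[2,-3,-24],[4,-6,-47],[4,-6,-47],[4,-6,-47]],"rot":[[0,0,0],[0,0,0],[0,0,0],[0,0,0]]}'
python3 - <<'E'
from h import *
s=state(); print(s['ee_pos'],s['ee_rot'],s['qpos'])
np.save('w1.npy',np.r_[s['ee_pos'],s['ee_rot']])
im=grab_frame('wrist')[:,:,::-1]; cv2.imwrite('pics/w1.png',im)
E
```

```text
time_s: 0.98
ee_pos: [393.1, -249.0, 154.8]
ee_rot: [78.7, 90.0, -52.7]
force: [0.1, -0.2, -0.4]
gripper_width: 91.5
time_s: 1.32
ee_pos: [419.1, -210.8, 150.5]
ee_rot: [-45.4, 89.9, -176.8]
force: [-0.2, -0.1, 0.6]
gripper_width: 91.3
[ 419.14755793 -210.81953678  150.52686221] [ -45.41849968   89.94479207 -176.75161698] [-2.80827553e+01  9.92549732e+00  1.05056237e+02 -3.16580595e-02
  6.50654263e+01  1.32637203e+01]
```

View pics/w1.png

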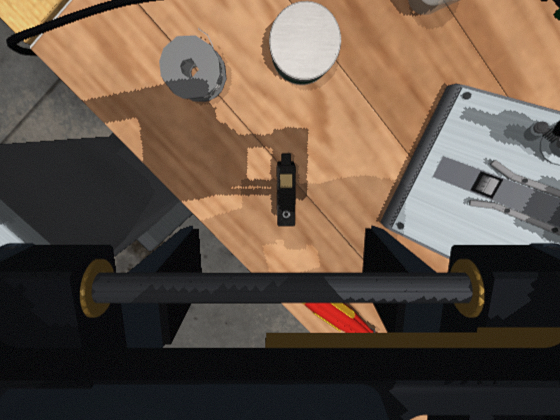

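Run:
```python
import cv2
a=cv2.imread("pics/w1.png")
def crop(im,x,y,w,h,k,n): cv2.imwrite(n,cv2.resize(im[y:y+h,x:x+w],None,fx=k,fy=k,interpolation=cv2.INTER_CUBIC))
crop(a,250,140,80,100,6,"pics/c_w1.png")
crop(a,370,70,190,180,4,"pics/c_w1b.png")
```

```text
(no output)
```

View pics/c_w1.png

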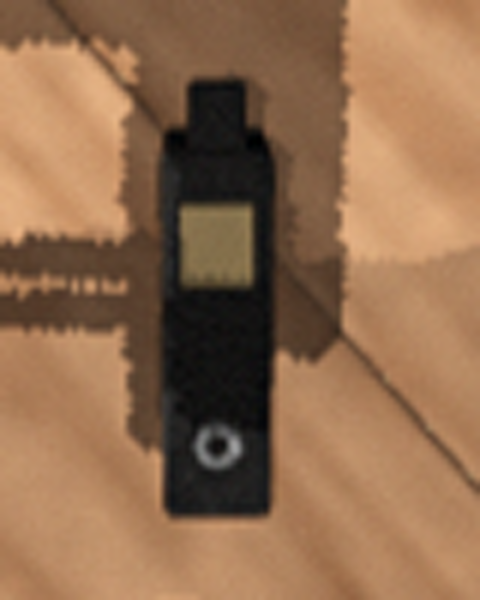

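View pics/c_w1b.png

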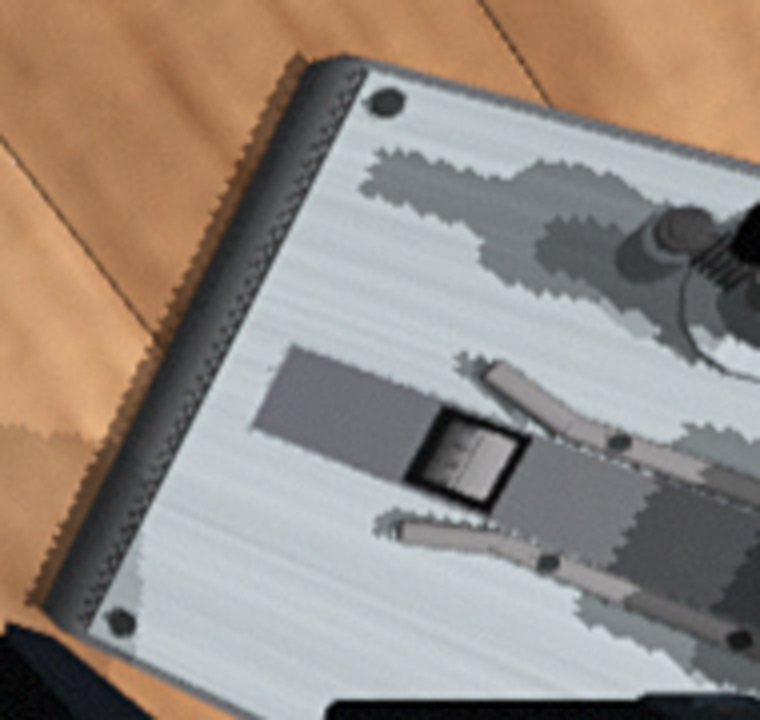

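Run:
```python
from h import *
v=np.load('w1.npy'); s=dict(ee_pos=v[:3],ee_rot=v[3:]); c=cam('wrist',s); M=eul(s['ee_rot'])
K=lambda u,z:ray(c,np.array(u)/6+[250,140],z)
a=K((218.5,516),36); b=K((217.5,80),34); l=K((166,400),36); r=K((272,400),36)
print(a,b,np.linalg.norm((a-b)[:2]),np.linalg.norm(l-r),(l+r)/2)
d=(a-b)[:2];d/=np.linalg.norm(d);print('cart y dir',np.degrees(np.arctan2(d[1],d[0])))
d2=(r-l)[:2]
o=a[:2]-37.5*d; g=o+5.5*d; print('origin',o,'grip',g)
ya=np.degrees(np.arctan2(d[1],d[0]))+90; print(ya)
go([g[0],g[1],11],down(ya))
print('tcp px',proj(c,s['ee_pos']))
# deck from wrist: low corners, rails, catch
q=lambda u:np.array(u)/4+[370,70]
W=[ (q((365,70)),[-89,77,0]),(q((88,632)),[-89,-77,0]),(q((293,345)),None)]
P=[deckT(586.7,-350.6,64.5,np.radians(-62.15))]
for p in ([-89,77,0],[-89,-77,0],[-36,7.5,0],[-36,-7.5,0],[-22.5,7.5,0],[-22.5,-7.5,0],[-35,15,6]): print(p,((proj(c,ap(P[0],p))-[370,70])*4).round(0))
```

```text
[ 401.71336188 -236.96754731   36.        ] [ 450.72929868 -180.58865199   34.        ] 74.70704048393983 18.111745064650396 [ 415.43942651 -221.36784401   36.        ]
cart y dir -131.00376856436733
origin [ 426.31743692 -208.66755629] grip [ 422.70883925 -212.81822164]
-41.003768564367334
offset [139.7   3.8  -1.8] rot [-0.42  0.04  0.02] rows>= 3.4
tcp px [[282.76813878 233.63325296]]
[-89, 77, 0] [[356.  75.]]
[-89, -77, 0] [[ 83. 633.]]
[-36, 7.5, 0] [[442. 421.]]
[-36, -7.5, 0] [[412. 478.]]
[-22.5, 7.5, 0] [[502. 442.]]
[-22.5, -7.5, 0] [[471. 500.]]
[-35, 15, 6] [[465. 392.]]
```

```bash
python3 -m handwheel '{"gripper":[0,0,0,0,0],"offset":[[20,3.8,-1.8],[50,3.8,-1.8],[85,3.8,-1.8],[120,3.8,-1.8],[138,3.8,-1.8]],"rot":[[-0.4,0,0],[-0.4,0,0],[-0.4,0,0],[-0.4,0,0],[-0.4,0,0]]}';  python3 -m handwheel '{"gripper":[0.4,0.85,0.9,0.9,0.9],"offset":[[0,0,0],[0,0,0],[0,0,0],[0,0,0],[0,0,0]],"rot":[[0,0,0],[0,0,0],[0,0,0],[0,0,0],[0,0,0]]}' 35
```

```text
time_s: 1.78
ee_pos: [420.1, -212.9, 9.8]
ee_rot: [-71.6, 89.7, 157.2]
force: [-0.2, 0.8, -0.1]
gripper_width: 91.0
time_s: 2.2
ee_pos: [424.2, -213.6, 14.4]
ee_rot: [101.4, 89.8, -29.7]
force: [0.6, 0.6, 0.1]
gripper_width: 60.7
```

```bash
python3 -m handwheel '{"gripper":[0.95,0.95,1],"offset":[[0,0,0],[0,0,0],[0,0,0]],"rot":[[0,0,0],[0,0,0],[0,0,0]]}' 35
python3 - <<'E'
from h import *
s=state(); print(s['ee_pos'],s['gripper_width']); M=eul(s['ee_rot']); print(M.round(4))
cv2.imwrite('pics/w2.png',grab_frame('wrist')[:,:,::-1])
E
```

```text
time_s: 2.45
ee_pos: [423.4, -212.9, 13.3]
ee_rot: [99.1, 89.9, -32.0]
force: [-0.5, 0.4, -0.9]
gripper_width: 40.6
[ 423.40751708 -212.89368144   13.34610287] 40.5674807784417
[[ 1.000e-03  7.538e-01 -6.571e-01]
 [-6.000e-04 -6.571e-01 -7.538e-01]
 [-1.000e+00  1.100e-03 -2.000e-04]]
```

View pics/w2.png

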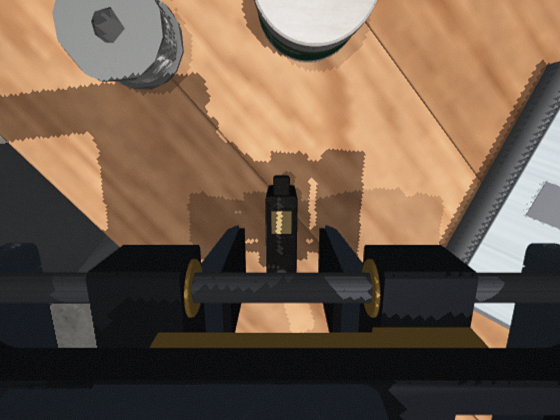

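```bash
python3 -m handwheel '{"gripper":[1,1,1,1,1],"offset":[[1,0,0],[1,0,0],[1,0,0],[1,0,0],[1,0,0]],"rot":[[0,0,0],[0,0,0],[0,0,0],[0,0,0],[0,0,0]]}' 35; python3 -m handwheel '{"gripper":[1],"offset":[[0,0,0]],"rot":[[0,0,0]]}' 35;python3 - <<'E'
from h import *
for _ in range(1):
    s=state(); print(s['ee_pos'],s['gripper_width'],s['force']); 
    T=deckT(586.7,-350.6,64.5,np.radians(-62.15)); D=T[:3,:3]
    Rg=np.c_[-D[:,2],D[:,1],np.cross(-D[:,2],D[:,1])]; print(Rg.round(3))
    for p in ([0,0,100],[-5,0,60]): print(ap(T,p)); go(ap(T,p)[0],Rg)
E
```

```text
time_s: 2.92
ee_pos: [423.1, -212.8, 11.8]
ee_rot: [-36.3, 90.0, -167.3]
force: [0.4, -0.3, -0.4]
gripper_width: 3.5
time_s: 3.0
ee_pos: [423.1, -212.8, 11.8]
ee_rot: [-26.9, 90.0, -158.0]
force: [0.1, 0.6, 0.3]
gripper_width: 0.7
[ 423.10210935 -212.77552914   11.79188773] 0.7160051801799945 [0.05381444 0.55699427 0.27871385]
[[ 0.234  0.884  0.405]
 [-0.442  0.467 -0.766]
 [-0.866  0.     0.5  ]]
[[ 563.34207974 -306.39131803  151.10254038]]
offset [-139.3  167.2  -21.6] rot [-67.28 -26.26  18.03] rows>= 10.4
[[ 570.66239261 -320.24620666  113.96152423]]
offset [-102.2  181.8  -16. ] rot [-67.28 -26.26  18.03] rows>= 10.4
```

The width has gone to 0.7 mm, so the grasp missed. I'll look.

Run:
```python
from h import *
s=state();print(s['ee_pos'],s['ee_rot'])
np.save('w3.npy',np.r_[s['ee_pos'],s['ee_rot']])
a=grab_frame('wrist')[:,:,::-1];cv2.imwrite('pics/w3.png',a)
b=grab_frame('side')[:,:,::-1]
cv2.imwrite('pics/s3.png',cv2.resize(b[180:300,240:400],None,fx=5,fy=5,interpolation=cv2.INTER_CUBIC))
```

```text
[ 423.10210935 -212.77552914   11.79188773] [ -26.86806262   89.99509682 -157.95570971]
```

View pics/w3.png

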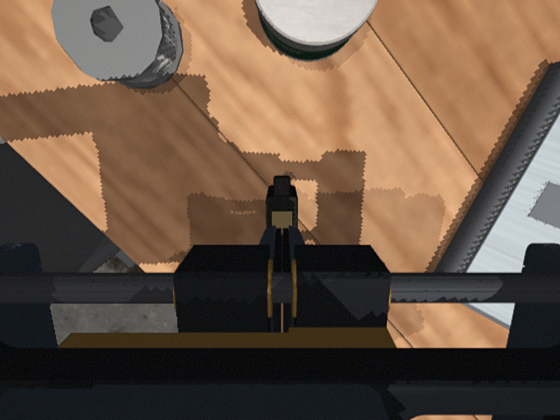

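View pics/s3.png

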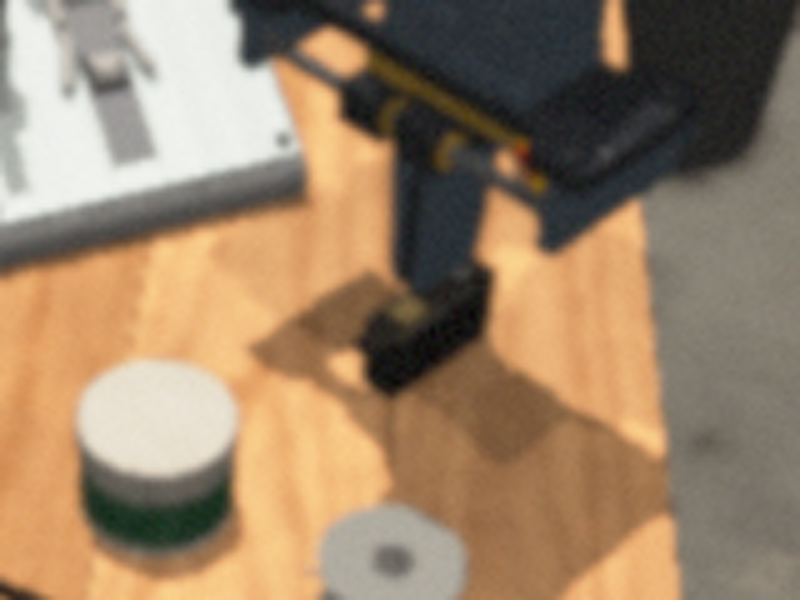

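Run:
```python
from h import *
sd=cam('side'); sc=cam('scene')
for z in (0,12,36,45,60): print(z,((proj(sd,[423.1,-212.8,z])-[240,180])*5).round(0),proj(sc,[423.1,-212.8,z]).round(1))
b=grab_frame('scene')[:,:,::-1]
cv2.imwrite('pics/sc3.png',cv2.resize(b[180:300,160:320],None,fx=5,fy=5,interpolation=cv2.INTER_CUBIC))
```

```text
0 [[423. 354.]] [[227.  270.6]]
12 [[426. 334.]] [[226.4 266.9]]
36 [[430. 292.]] [[225.1 259.4]]
45 [[432. 275.]] [[224.7 256.6]]
60 [[435. 248.]] [[223.9 251.7]]
```

View pics/sc3.png

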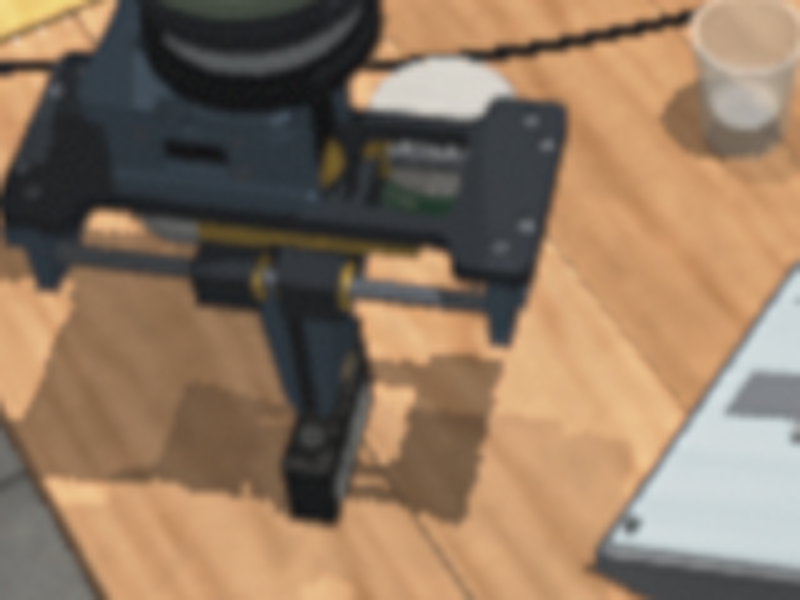

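The fingertips sit about 30 mm above where the reported TCP puts them, at roughly the height of the cartridge's top, so the fingers closed above the cartridge. It hasn't moved. I'll lift clear and triangulate the real tips against the TCP.

```bash
python3 -m handwheel '{"gripper":[1,1,1,1,1],"offset":[[-25,0,0],[-60,0,0],[-60,0,0],[-60,0,0],[-60,0,0]],"rot":[[0,0,0],[0,0,0],[0,0,0],[0,0,0],[0,0,0]]}'; python3 -m handwheel '{"gripper":[1,1],"offset":[[0,0,0],[0,0,0]],"rot":[[0,0,0],[0,0,0]]}';python3 - <<'E'
from h import *
s=state();print(s['ee_pos'],s['ee_rot'],s['gripper_width']); np.save('p4.npy',np.r_[s['ee_pos'],s['ee_rot']])
sd=cam('side'); sc=cam('scene')
b=grab_frame('scene')[:,:,::-1]; a=grab_frame('side')[:,:,::-1]; 
u=proj(sc,s['ee_pos'])[0]; v=proj(sd,s['ee_pos'])[0]; print(u,v)
x,y=int(u[0])-50,int(u[1])-60; print('sc off',x,y)
cv2.imwrite('pics/sc4.png',cv2.resize(b[y:y+100,x:x+100],None,fx=6,fy=6,interpolation=cv2.INTER_CUBIC))
x,y=int(v[0])-50,int(v[1])-60; print('sd off',x,y)
cv2.imwrite('pics/sd4.png',cv2.resize(a[y:y+100,x:x+100],None,fx=6,fy=6,interpolation=cv2.INTER_CUBIC))
w=grab_frame('wrist')[:,:,::-1]; cv2.imwrite('pics/w4.png',w)
E
```

```text
time_s: 3.57
ee_pos: [422.7, -212.6, 71.6]
ee_rot: [-62.2, 90.0, 166.7]
force: [-0.7, -0.0, -0.2]
gripper_width: 0.5
time_s: 3.73
ee_pos: [422.2, -212.3, 70.7]
ee_rot: [-75.5, 89.8, 153.4]
force: [0.3, -0.8, 0.5]
gripper_width: 0.2
[ 422.17603791 -212.29522719   70.70306446] [-75.49105166  89.84956869 153.41893433] 0.20779029380022834
[222.68612291 248.09665983] [327.88040196 225.82093307]
sc off 172 188
sd off 277 165
```

View pics/sc4.png

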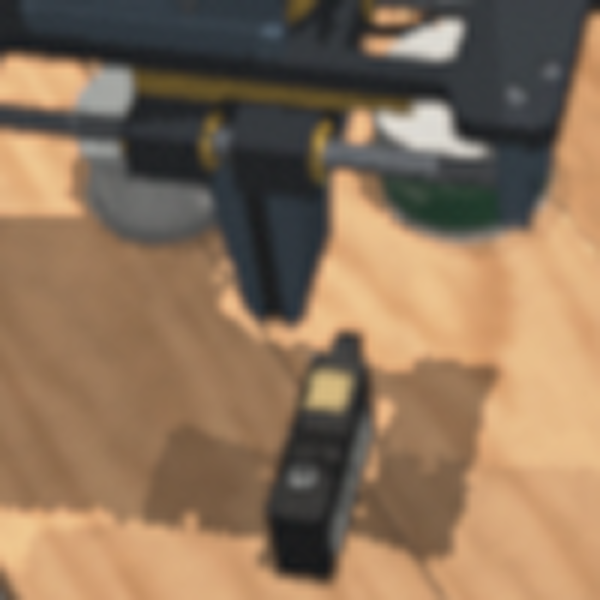

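View pics/sd4.png

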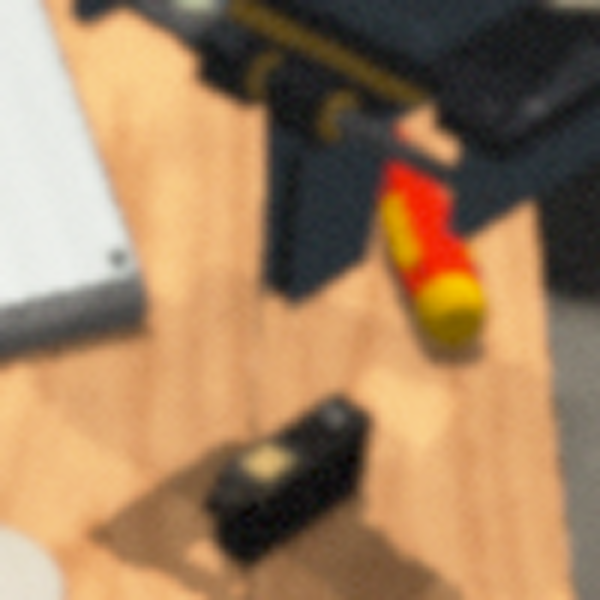

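View pics/w4.png

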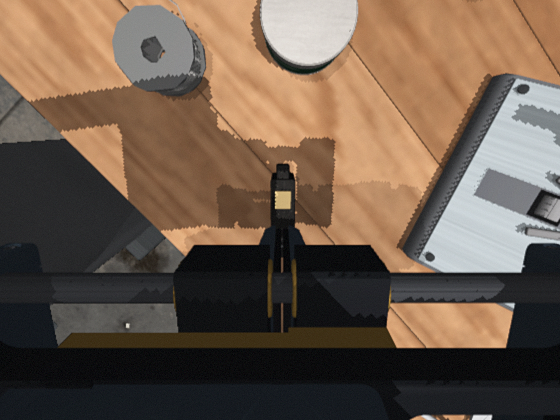

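Run:
```python
from h import *
v=np.load('p4.npy'); M=eul(v[3:]); p=v[:3]; sd=cam('side'); sc=cam('scene')
obs=[(sc,0,16,[172+275/6,188+320/6]),(sd,0,-16,[277+295/6,165+300/6]),(sd,0,16,[277+365/6,165+266/6])]
def f(q): return np.concatenate([(proj(c,p+M@(np.array([q[0],q[1],q[2]+dz])))[0]-u) for c,_,dz,u in obs])
r=least_squares(f,[-30,0,0]); print(r.x,f(r.x).round(1))
c=cam('wrist',dict(ee_pos=p,ee_rot=v[3:]))
print(proj(c,p+M@np.array([r.x[0],0,r.x[2]-16])))
```

```text
[-38.00777853  -3.53741905   0.7757946 ] [-1.7  0.7 -0.5  0.3 -1.5 -0.8]
[[283.04566323 229.98584661]]
```

```bash
python3 -m handwheel '{"gripper":[0.4,0.4,0.4,0.4,0.4],"offset":[[0,0,0],[0,0,0],[5,0,0],[10,0,0],[20,0,0]],"rot":[[0,0,0],[0,0,0],[0,0,0],[0,0,0],[0,0,0]]}'; python3 -m handwheel '{"gripper":[0.4,0.4],"offset":[[0,0,0],[0,0,0]],"rot":[[0,0,0],[0,0,0]]}'
python3 - <<'E'
from h import *
go([422.7,-212.8,-26],down(-41)); print(state()['ee_pos'],state()['force'])
E
```

```text
time_s: 4.3
ee_pos: [423.6, -213.1, 51.9]
ee_rot: [101.2, 89.9, -29.9]
force: [0.3, -0.7, -0.7]
gripper_width: 31.1
time_s: 4.47
ee_pos: [422.5, -212.5, 51.2]
ee_rot: [-74.8, 89.9, 154.1]
force: [0.9, -0.9, 0.6]
gripper_width: 44.0
offset [77.2  0.5  0.1] rot [-0.09  0.03  0.1 ] rows>= 1.9
[ 422.52544862 -212.47311473   51.20953431] [ 0.88344956 -0.94912613  0.64928483]
```

```bash
python3 -m handwheel '{"gripper":[0.4,0.4,0.4,0.4,0.4],"offset":[[15,0,0],[35,0,0],[52,0,0],[66,0,0],[70,0,0]],"rot":[[0,0,0],[0,0,0],[0,0,0],[0,0,0],[0,0,0]]}'; python3 -m handwheel '{"gripper":[0.4,0.4,0.4],"offset":[[3,0,0],[6,0,0],[6,0,0]],"rot":[[0,0,0],[0,0,0],[0,0,0]]}'
python3 - <<'E'
from h import *
s=state();print(s['ee_pos'],s['force'])
cv2.imwrite('pics/w5.png',grab_frame('wrist')[:,:,::-1])
b=grab_frame('side')[:,:,::-1]
cv2.imwrite('pics/s5.png',cv2.resize(b[180:300,240:400],None,fx=5,fy=5,interpolation=cv2.INTER_CUBIC))
E
```

```text
time_s: 4.88
ee_pos: [422.0, -212.2, -19.6]
ee_rot: [-75.8, 89.8, 153.1]
force: [-0.6, 0.3, 0.5]
gripper_width: 55.0
time_s: 5.13
ee_pos: [423.5, -213.0, -23.9]
ee_rot: [97.5, 90.0, -33.6]
force: [-0.6, -0.2, 0.7]
gripper_width: 54.7
[ 423.46266092 -212.99942435  -23.87237596] [-0.6259516  -0.20208856  0.69406669]
```

View pics/s5.png

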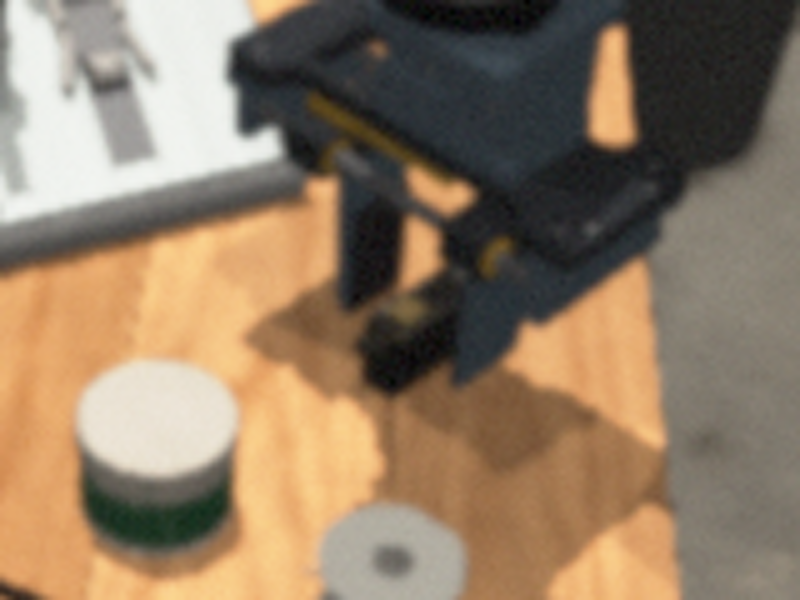

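The fingers now straddle the cartridge, with the tips near the tabletop. Closing.

```bash
python3 -m handwheel '{"gripper":[1,1,1,1,1],"offset":[[0,0,0],[0,0,0],[0,0,0],[0,0,0],[0,0,0]],"rot":[[0,0,0],[0,0,0],[0,0,0],[0,0,0],[0,0,0]]}' 35; python3 -m handwheel '{"gripper":[1,1],"offset":[[0,0,0],[0,0,0]],"rot":[[0,0,0],[0,0,0]]}' 35;python3 - <<'E'
from h import *
s=state(); print(s['ee_pos'],s['ee_rot'],s['gripper_width'],s['force'],s['qpos']); 
cv2.imwrite('pics/w6.png',grab_frame('wrist')[:,:,::-1])
E
```

```text
time_s: 5.65
ee_pos: [423.1, -212.8, -24.0]
ee_rot: [84.9, 90.0, -46.2]
force: [-0.9, -0.7, 0.2]
gripper_width: 24.2
time_s: 5.82
ee_pos: [423.1, -212.8, -24.1]
ee_rot: [72.2, 90.0, -58.9]
force: [-0.0, 0.1, 0.5]
gripper_width: 19.0
[ 423.13505292 -212.8099287   -24.07396077] [ 72.15551799  89.98929031 -58.9324343 ] 18.957689177248525 [-0.03723774  0.06823138  0.47154842] [-2.80864349e+01  2.25382633e+01  1.17825802e+02 -8.60982248e-03
  3.96267404e+01  1.30081484e+01]
```

View pics/w6.png

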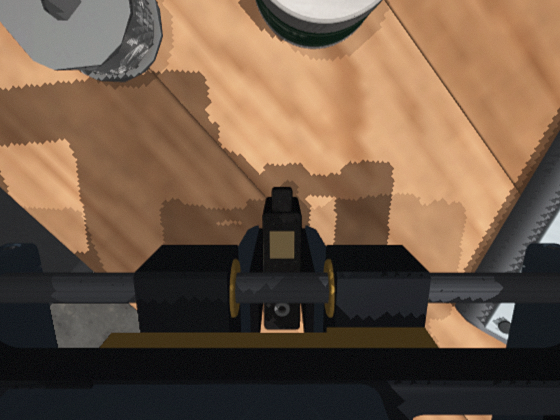

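Run:
```python
from h import *
s=state(); c6=cam('wrist',s); M=eul(s['ee_rot'])
a=ray(c6,(282,188),34); print('snout tip in tool z', (M.T@(a-s['ee_pos'])), 'expect z=-37.5+oz')
sc=cam('scene'); sd=cam('side'); v=np.load('w1.npy'); c=cam('wrist',dict(ee_pos=v[:3],ee_rot=v[3:]))
ks=np.array([[195,170],[43,403],[400,445],[545,180]])/4+[270,190]
kd=np.array([[185,535],[500,465],[383,130],[75,190]])/5+[200,120]
kw=np.array([[365,70],[88,632]])/4+[370,70]
co=np.array([[443,408],[530,437],[405,478],[490,512]]).mean(0)/4+[370,70]
P=np.array([[-89,77,0],[-89,-77,0],[89,-77,0],[89,77,0]])
def f(v):
    T=deckT(*v)
    return np.r_[.5*(proj(sc,ap(T,P))-ks).ravel(),.5*(proj(sd,ap(T,P))-kd).ravel(),(proj(c,ap(T,P[:2]))-kw).ravel(),2*(proj(c,ap(T,[[-29.2,0,0]]))-co).ravel()]
r=least_squares(f,[586,-350,64,-1.08]); print(r.x,np.degrees(r.x[3])); print(f(r.x).reshape(-1,2).round(1))
np.save('deck.npy',r.x)
```

```text
snout tip in tool z [-58.09417891  -0.61860225 -42.73203034] expect z=-37.5+oz
[ 587.96098488 -350.86523287   66.09760717   -1.08788205] -62.3310501622069
[[ 1.5 -0. ]
 [ 1.1 -0.5]
 [-0.3 -0.1]
 [-1.1 -0.5]
 [-0.5 -0.4]
 [-0.2 -1.2]
 [-0.6 -0.2]
 [-0.4 -0.4]
 [ 0.2  0.3]
 [ 0.3 -0.1]
 [-0.5 -0. ]]
```

```bash
cat >> h.py <<'E'
def deck(): return deckT(*np.load('deck.npy'))
def cartgoal(X,Y,Z,oz=-5.2,ox=-24.1):
    T=deck(); D=T[:3,:3]; Rg=np.c_[-D[:,2],D[:,1],np.cross(-D[:,2],D[:,1])]
    return ap(T,[X-oz,Y,Z+ox])[0],Rg
E
python3 -m handwheel '{"gripper":[1,1,1,1,1],"offset":[[-8,0,0],[-40,0,0],[-80,0,0],[-110,0,0],[-120,0,0]],"rot":[[0,0,0],[0,0,0],[0,0,0],[0,0,0],[0,0,0]]}'
python3 - <<'E'
from h import *
s=state();print(s['gripper_width'])
go(*cartgoal(-40,0,50))
E
```

```text
time_s: 6.28
ee_pos: [425.8, -214.2, 100.9]
ee_rot: [102.9, 89.5, -28.2]
force: [0.5, -0.6, -0.6]
gripper_width: 18.5
18.533647452470312
offset [ 31.3 171.6 -19.1] rot [-67.23 -26.08  17.49] rows>= 10.4
```

```bash
python3 -m handwheel '{"gripper":[1,1,1,1,1],"offset":[[-10,10,0],[-20,25,0],[-20,40,-5],[-20,60,-10],[-20,80,-10]],"rot":[[-6.3,-2.4,1.6],[-12.6,-4.9,3.3],[-18.9,-7.3,4.9],[-25.2,-9.8,6.5],[-31.5,-12.2,8.2]]}'
python3 - <<'E'
from h import *
s=state();print(s['gripper_width'],s['qpos'])
go(*cartgoal(-40,0,50))
E
```

```text
time_s: 6.7
ee_pos: [491.6, -257.7, 117.0]
ee_rot: [18.3, 75.3, -80.8]
force: [-0.2, -0.1, 0.6]
gripper_width: 18.8
18.77799097303255 [-20.32223911  15.35315653 104.99559534 -15.95432794  53.37349334
  -2.38945304]
offset [61.2 79.7 29.1] rot [-35.28 -14.04   9.48] rows>= 5.5
```

```bash
python3 -m handwheel '{"gripper":[1,1,1,1,1],"offset":[[5,16,4],[15,32,8],[25,48,15],[35,64,22],[48,75,28]],"rot":[[-6.3,-2.5,1.7],[-12.6,-5,3.4],[-18.9,-7.5,5.1],[-25.2,-10,6.8],[-31.5,-12.5,8.5]]}';python3 -m handwheel '{"gripper":[1,1,1],"offset":[[0,0,0],[0,0,0],[0,0,0]],"rot":[[0,0,0],[0,0,0],[0,0,0]]}'
python3 - <<'E'
from h import *
s=state();print(s['gripper_width'],s['qpos'])
go(*cartgoal(-40,0,50))
E
```

```text
time_s: 7.12
ee_pos: [563.4, -308.3, 83.1]
ee_rot: [2.2, 61.5, -64.2]
force: [0.8, -0.5, 0.1]
gripper_width: 18.5
time_s: 7.37
ee_pos: [561.0, -308.1, 82.8]
ee_rot: [2.3, 61.7, -64.6]
force: [0.5, -0.9, 0.2]
gripper_width: 18.7
18.713503818259092 [-18.27599064  19.90389765 109.62011097 -36.0316918   35.64547754
 -14.43825905]
offset [13.6  4.4  0.6] rot [-4.26 -1.7   1.16] rows>= 0.7
```

```bash
python3 -m handwheel '{"gripper":[1,1,1,1],"offset":[[5,4.4,0.6],[5,4.4,0.6],[5,4.4,0.6],[5,4.4,0.6]],"rot":[[-4.3,-1.7,1.2],[-4.3,-1.7,1.2],[-4.3,-1.7,1.2],[-4.3,-1.7,1.2]]}'
python3 - <<'E'
from h import *
go(*cartgoal(-40,0,50))
s=state();np.save('w7.npy',np.r_[s['ee_pos'],s['ee_rot']]);cv2.imwrite('pics/w7.png',grab_frame('wrist')[:,:,::-1])
c=cam('wrist',s);T=deck()
for p in ([-36,7.5,0],[-36,-7.5,0],[-22.5,7.5,0],[-22.5,-7.5,0],[-16,11.75,6],[-16,-11.75,6],[37,10,27],[37,-10,27],[45,25,44],[45,-25,44],[8,54,72]): print(p,proj(c,ap(T,p))[0].round(1))
E
```

```text
time_s: 7.7
ee_pos: [566.5, -309.1, 78.8]
ee_rot: [0.1, 60.0, -62.2]
force: [0.6, 0.8, -0.4]
gripper_width: 18.7
offset [ 8.6 -0.4 -0.5] rot [ 0.05  0.03 -0.08] rows>= 0.2
[-36, 7.5, 0] [290.1 216.6]
[-36, -7.5, 0] [270.9 216.6]
[-22.5, 7.5, 0] [290. 233.]
[-22.5, -7.5, 0] [271. 233.]
[-16, 11.75, 6] [295.6 243.5]
[-16, -11.75, 6] [265.4 243.5]
[37, 10, 27] [293.7 319.2]
[37, -10, 27] [267.2 319.2]
[45, 25, 44] [315.5 342.9]
[45, -25, 44] [245.3 343. ]
[8, 54, 72] [370.2 320.2]
```

View pics/w7.png

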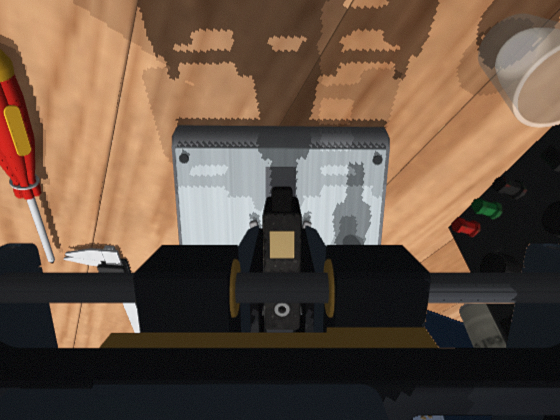

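Run:
```python
from h import *
a=cv2.imread('pics/w7.png'); cv2.imwrite('pics/c_w7.png',cv2.resize(a[125:255,165:400],None,fx=3.4,fy=3.4,interpolation=cv2.INTER_CUBIC))
v=np.load('w7.npy');c=cam('wrist',dict(ee_pos=v[:3],ee_rot=v[3:]));T=deck()
for p in ([-89,77,0],[-89,-77,0],[-60,12,0],[-60,-12,0],[-35,15,6],[-35,-15,6]): print(p,((proj(c,ap(T,p))[0]-[165,125])*3.4).round(0))
```

```text
[-89, 77, 0] [747.  77.]
[-89, -77, 0] [38. 77.]
[-60, 12, 0] [446. 208.]
[-60, -12, 0] [339. 208.]
[-35, 15, 6] [459. 323.]
[-35, -15, 6] [326. 323.]
```

View pics/c_w7.png

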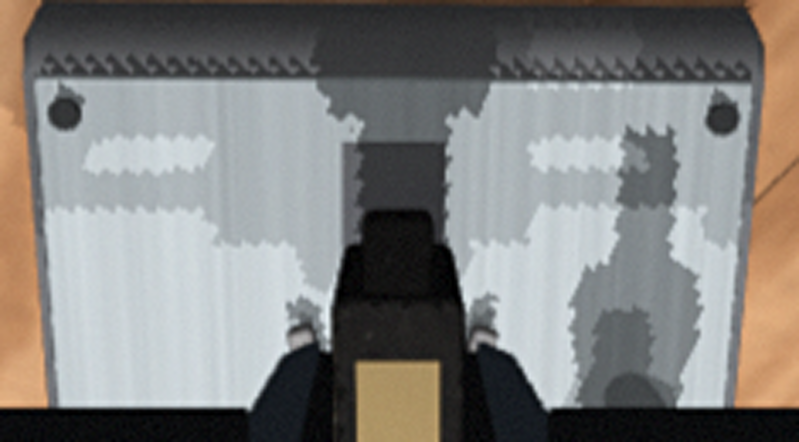

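```bash
python3 -m handwheel '{"gripper":[1,1,1,1,1],"offset":[[0,-0.7,15],[0,-0.7,33],[10,-0.7,33],[25,-0.7,33],[40,-0.7,33]],"rot":[[0,0,0],[0,0,0],[0,0,0],[0,0,0],[0,0,0]]}';python3 -m handwheel '{"gripper":[1,1],"offset":[[0,0,0],[0,0,0]],"rot":[[0,0,0],[0,0,0]]}'
python3 - <<'E'
from h import *
go(*cartgoal(-6,0,0)); s=state(); print(s['force'])
v=np.r_[s['ee_pos'],s['ee_rot']];np.save('w8.npy',v);cv2.imwrite('pics/w8.png',grab_frame('wrist')[:,:,::-1])
b=grab_frame('side')[:,:,::-1];cv2.imwrite('pics/s8.png',cv2.resize(b[90:250,180:340],None,fx=3.7,fy=3.7,interpolation=cv2.INTER_CUBIC))
b=grab_frame('scene')[:,:,::-1];cv2.imwrite('pics/sc8.png',cv2.resize(b[170:330,260:420],None,fx=3.7,fy=3.7,interpolation=cv2.INTER_CUBIC))
E
```

```text
time_s: 8.17
ee_pos: [587.9, -352.2, 58.1]
ee_rot: [-0.1, 60.1, -62.3]
force: [0.5, 0.7, -2.6]
gripper_width: 18.5
time_s: 8.33
ee_pos: [586.7, -351.7, 56.7]
ee_rot: [-0.5, 60.2, -62.6]
force: [0.2, 0.7, 0.5]
gripper_width: 18.5
offset [15.9  1.6  3.8] rot [ 0.27 -0.22  0.12] rows>= 0.4
[0.17639078 0.67693813 0.50920465]
```

View pics/w8.png

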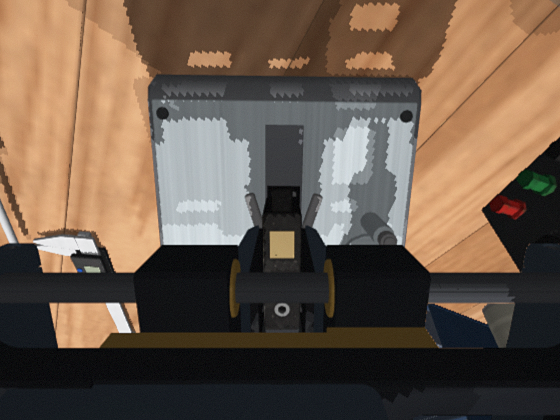

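View pics/s8.png

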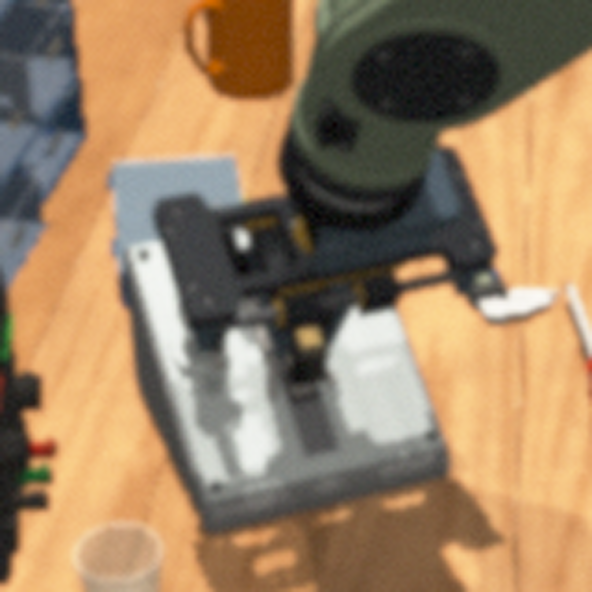

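View pics/sc8.png

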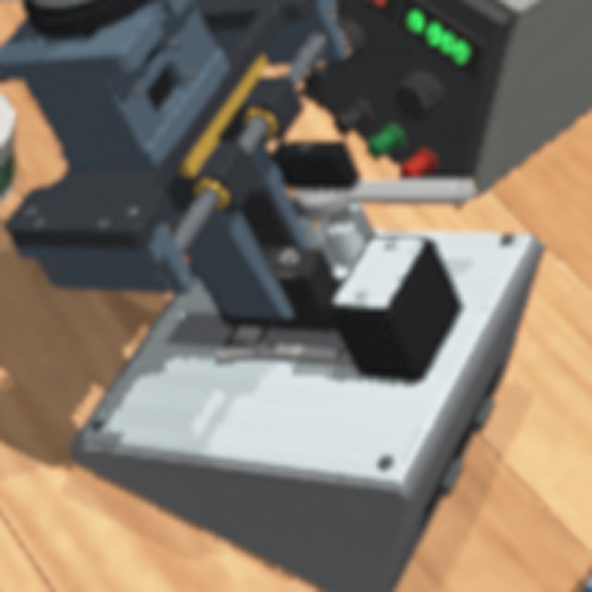

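```bash
python3 -m handwheel '{"gripper":[1,1,1],"offset":[[5,0.3,2],[9,0.3,2],[9,0.3,2]],"rot":[[0,0,0],[0,0,0],[0,0,0]]}'; python3 -c "
from h import *
go(*cartgoal(-6,0,0)); T=deck(); print(T[:3,:3].T@state()['force'])"; python3 -m handwheel '{"gripper":[1,1,1],"offset":[[2,0,0],[4,0,0],[4,0,0]],"rot":[[0,0,0],[0,0,0],[0,0,0]]}';python3 -c "
from h import *
go(*cartgoal(-6,0,0)); T=deck(); print(T[:3,:3].T@state()['force'])"
```

```text
time_s: 8.73
ee_pos: [592.3, -357.8, 53.5]
ee_rot: [0.0, 59.9, -62.1]
force: [1.3, -0.7, 0.5]
gripper_width: 18.9
offset [ 9.1 -0.6 -1.5] rot [ 0.2   0.07 -0.13] rows>= 0.2
[ 1.29127541  0.80319727 -0.20229543]
time_s: 8.98
ee_pos: [593.1, -359.5, 50.1]
ee_rot: [0.0, 59.9, -62.1]
force: [-0.5, 0.2, 2.0]
gripper_width: 18.5
offset [ 5.2 -0.6 -1.5] rot [ 0.2   0.07 -0.13] rows>= 0.1
[ 0.6256022  -0.32105517  1.89968333]
```

```bash
for i in 1 ; do python3 -m handwheel '{"gripper":[1,1,1],"offset":[[2,0,-1],[2,0,-1],[2,0,-1]],"rot":[[0,0,0],[0,0,0],[0,0,0]]}' >/dev/null; python3 -c "
from h import *
go(*cartgoal(-6,0,0)); T=deck(); print(T[:3,:3].T@state()['force'])"; python3 -m handwheel '{"gripper":[1,1,1],"offset":[[2,0,0],[2,0,0],[2,0,0]],"rot":[[0,0,0],[0,0,0],[0,0,0]]}'>/dev/null;python3 -c "
from h import *
go(*cartgoal(-6,0,0)); T=deck(); print(T[:3,:3].T@state()['force'])"; done
```

```text
offset [ 5.  -0.7 -1.7] rot [ 0.17  0.19 -0.15] rows>= 0.1
[ 0.45123878 -1.34750005 16.62999719]
offset [ 4.8 -0.7 -1.8] rot [ 0.15  0.24 -0.16] rows>= 0.1
[-2.55094627 -1.47835672 30.52896825]
```

```bash
python3 -m handwheel '{"gripper":[1,1],"offset":[[-3.5,0,0],[-3.5,0,0]],"rot":[[0,0,0],[0,0,0]]}';python3 - <<'E'
from h import *
go(*cartgoal(-6,0,0)); s=state(); T=deck(); print(T[:3,:3].T@s['force'],s['gripper_width'])
v=np.r_[s['ee_pos'],s['ee_rot']];np.save('w9.npy',v);w=grab_frame('wrist')[:,:,::-1];cv2.imwrite('pics/w9.png',cv2.resize(w[80:250,180:400],None,fx=3.6,fy=3.6,interpolation=cv2.INTER_CUBIC))
b=grab_frame('scene')[:,:,::-1];cv2.imwrite('pics/sc9.png',cv2.resize(b[225:295,290:390],None,fx=8,fy=8,interpolation=cv2.INTER_CUBIC))
b=grab_frame('side')[:,:,::-1];cv2.imwrite('pics/s9.png',cv2.resize(b[160:230,220:300],None,fx=8,fy=8,interpolation=cv2.INTER_CUBIC))
E
```

```text
time_s: 9.65
ee_pos: [592.5, -358.6, 49.7]
ee_rot: [0.0, 59.9, -62.1]
force: [-1.5, 0.9, 4.3]
gripper_width: 18.6
offset [ 5.4 -0.4 -0.3] rot [ 0.21  0.08 -0.13] rows>= 0.1
[ 0.86044284 -0.87037833  4.50198734] 18.589550808287605
```

View pics/w9.png

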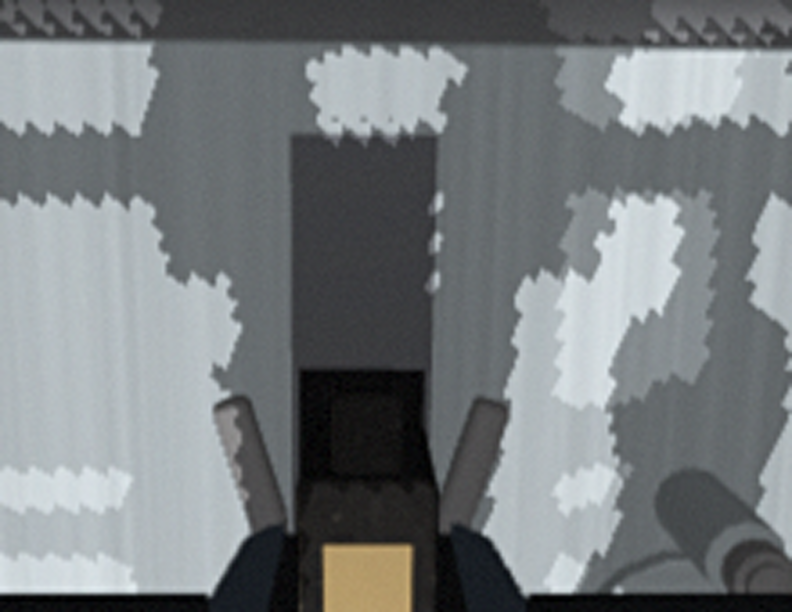

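View pics/sc9.png

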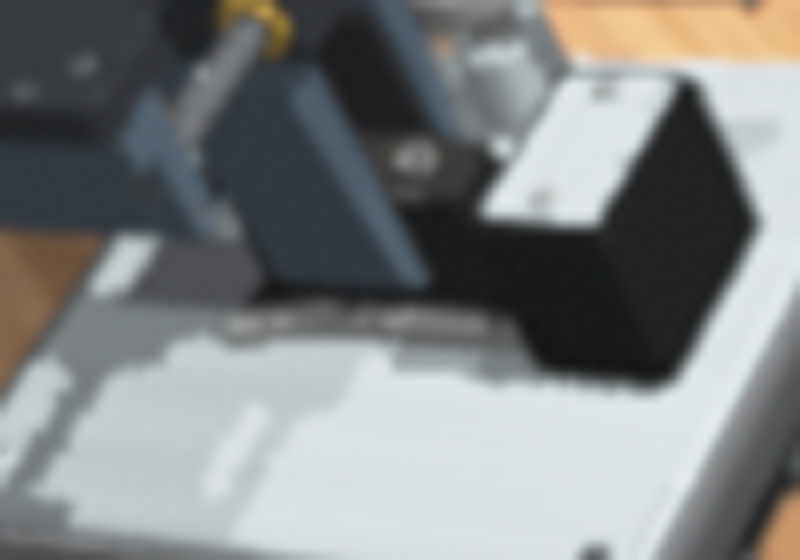

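View pics/s9.png

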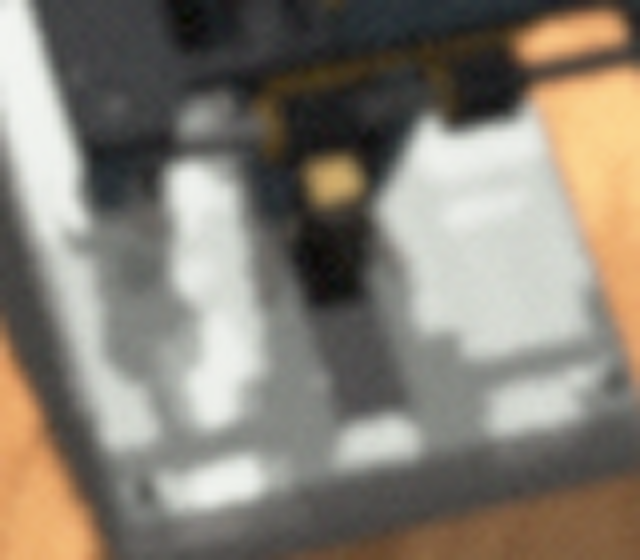

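Run:
```python
from h import *
v=np.load('w9.npy');s=dict(ee_pos=v[:3],ee_rot=v[3:]);c=cam('wrist',s);M=eul(s['ee_rot']);T=deck()
pr=lambda P:((proj(c,P)[0]-[180,80])*3.6).round(0)
for n,q in (('tailbot',[-24.1,0,-31.7]),('tailbotL',[-24.1,-9.5,-31.7]),('tailbotR',[-24.1,9.5,-31.7]),('tailtop',[-60.1,9.5,-31.7]),('tailtopL',[-60.1,-9.5,-31.7]),('snout',[-58.1,0,-42.7])): print(n,pr(s['ee_pos']+M@np.array(q)))
for p in ([-89,0,0],[-89,77,0],[-35,13.7,6],[-35,-13.7,6],[-16,11.75,6],[-36,7.5,0]): print(p,pr(ap(T,p)))
```

```text
tailbot [363. 414.]
tailbotL [305. 414.]
tailbotR [422. 414.]
tailtop [435. 472.]
tailtopL [291. 472.]
snout [363. 387.]
[-89, 0, 0] [363.  45.]
[-89, 77, 0] [863.  47.]
[-35, 13.7, 6] [447. 398.]
[-35, -13.7, 6] [277. 397.]
[-16, 11.75, 6] [433. 511.]
[-36, 7.5, 0] [407. 385.]
```

```bash
python3 - <<'E'
from h import *
b=grab_frame('scene')[:,:,::-1];cv2.imwrite('pics/sc10.png',cv2.resize(b[170:270,280:380],None,fx=6,fy=6,interpolation=cv2.INTER_CUBIC))
b=grab_frame('side')[:,:,::-1];cv2.imwrite('pics/s10.png',cv2.resize(b[120:220,200:300],None,fx=6,fy=6,interpolation=cv2.INTER_CUBIC))
E
python3 -m handwheel '{"gripper":[1,1,1],"offset":[[2,0,0],[2,0,0],[2,0,0]],"rot":[[0,0,0],[0,0,0],[0,0,0]]}';python3 - <<'E'
from h import *
go(*cartgoal(-6,0,0)); s=state(); T=deck(); D=T[:3,:3]; print(D.T@s['force'],D.T@s['torque'],s['ee_pos'])
E
```

```text
time_s: 10.15
ee_pos: [592.6, -358.9, 49.1]
ee_rot: [0.0, 59.9, -62.1]
force: [-9.8, 14.8, 21.3]
gripper_width: 18.9
offset [ 4.8 -0.4 -0.4] rot [ 0.16  0.1  -0.1 ] rows>= 0.1
[-4.68249828 -1.83820646 27.28469573] [-0.310945    0.93479732 -0.05573163] [ 592.63009383 -358.88809425   49.14097669]
```

View pics/sc10.png

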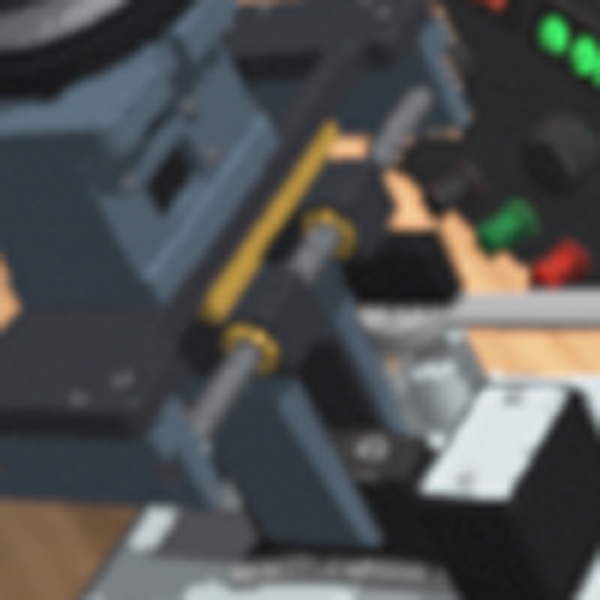

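View pics/s10.png

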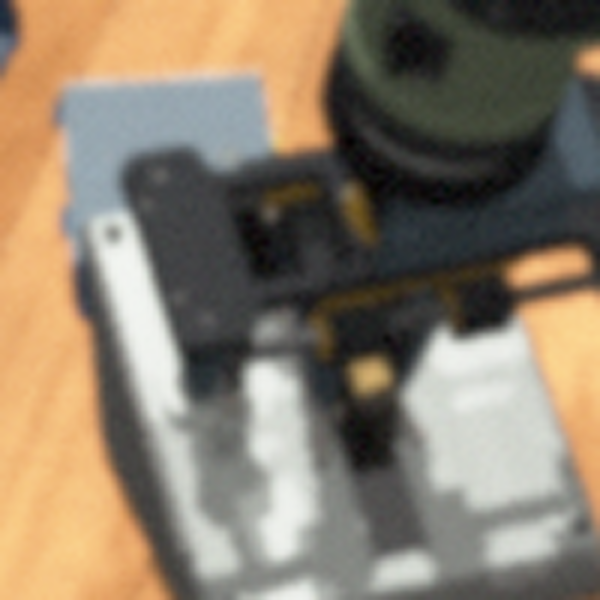

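```bash
python3 -m handwheel '{"gripper":[1,1,1,1,1],"offset":[[-2,0,0],[-2,0,2],[-2,0,4],[-2,0,4],[-2,0,4]],"rot":[[0,0,0],[0,0,0],[0,0,0],[0,0,0],[0,0,0]]}' 45;python3 - <<'E'
from h import *
go(*cartgoal(-6,0,0)); s=state(); T=deck(); D=T[:3,:3]; print(D.T@s['force'],D.T@s['torque'],s['ee_pos'])
E
python3 -m handwheel '{"gripper":[1,1,1,1,1],"offset":[[0,0,1],[0,0,2],[0,0,3],[0,0,3],[0,0,3]],"rot":[[0,0,0],[0,0,0],[0,0,0],[0,0,0],[0,0,0]]}';python3 - <<'E'
from h import *
go(*cartgoal(-6,0,0)); s=state(); T=deck(); D=T[:3,:3]; print(D.T@s['force'],D.T@s['torque'],s['ee_pos'])
E
```

```text
time_s: 10.57
ee_pos: [593.3, -361.1, 50.6]
ee_rot: [-0.1, 60.0, -62.2]
force: [-4.3, 9.5, 11.6]
gripper_width: 18.8
offset [ 4.9  0.  -3.1] rot [ 0.18 -0.05 -0.05] rows>= 0.1
[-3.26840524  0.60146429 15.24075455] [ 0.03622486  0.81397989 -0.05193082] [ 593.32973562 -361.12827067   50.57854449]
time_s: 10.98
ee_pos: [593.9, -362.4, 51.4]
ee_rot: [-0.1, 60.1, -62.3]
force: [-6.6, 13.3, 11.8]
gripper_width: 18.8
offset [ 4.9  0.1 -4.7] rot [ 0.17 -0.15 -0.03] rows>= 0.2
[-6.90354024  0.31871315 17.64308964] [ 0.13695887  1.35388622 -0.06900696] [ 593.92560716 -362.41901141   51.42471682]
```

```bash
cat > st.py <<'E'
from h import *
P,Rg=cartgoal(0,0,0); s=state(); T=deck(); D=T[:3,:3]; d=D.T@(s['ee_pos']-P); print('t',s['time_s'],'cart XYZ',d.round(1),'F',(D.T@s['force']).round(1),'w',round(s['gripper_width'],1))
E
python3 -m handwheel '{"gripper":[1,1,1,1],"offset":[[-1.5,0,1],[-1.5,0,2],[-1.5,0,3],[-1.5,0,3]],"rot":[[0,0,0],[0,0,0],[0,0,0],[0,0,0]]}' 55 >/dev/null;python3 st.py
python3 -m handwheel '{"gripper":[1,1,1,1],"offset":[[0,0,1],[0,0,2],[0,0,3],[0,0,3]],"rot":[[0,0,0],[0,0,0],[0,0,0],[0,0,0]]}' 55 >/dev/null;python3 st.py
```

```text
t 11.3167 cart XYZ [ 1.  -0.5  5. ] F [-5.8  2.3  7.9] w 18.3
t 11.65 cart XYZ [ 3.6 -0.6  5. ] F [-6.8  1.6  7.9] w 18.5
```

```bash
python3 -m handwheel '{"gripper":[1,1,1,1],"offset":[[0,0,1],[0,0,2],[0,0,3],[0,0,3]],"rot":[[0,0,0],[0,0,0],[0,0,0],[0,0,0]]}' 55 >/dev/null;python3 st.py
python3 -m handwheel '{"gripper":[1,1,1,1],"offset":[[0,0,1],[0,0,2],[0,0,2],[0,0,2]],"rot":[[0,0,0],[0,0,0],[0,0,0],[0,0,0]]}' 55 >/dev/null;python3 st.py
python3 - <<'E'
from h import *
s=state();np.save('w11.npy',np.r_[s['ee_pos'],s['ee_rot']]);cv2.imwrite('pics/w11.png',grab_frame('wrist')[:,:,::-1])
b=grab_frame('scene')[:,:,::-1];cv2.imwrite('pics/sc11.png',cv2.resize(b[215:295,290:390],None,fx=7,fy=7,interpolation=cv2.INTER_CUBIC))
E
```

```text
t 11.9833 cart XYZ [ 6.1 -0.6  5. ] F [-8.2  1.4  9.4] w 18.5
t 12.3167 cart XYZ [ 6.4 -0.6  5. ] F [-12.3   3.5  11.2] w 18.8
```

View pics/w11.png

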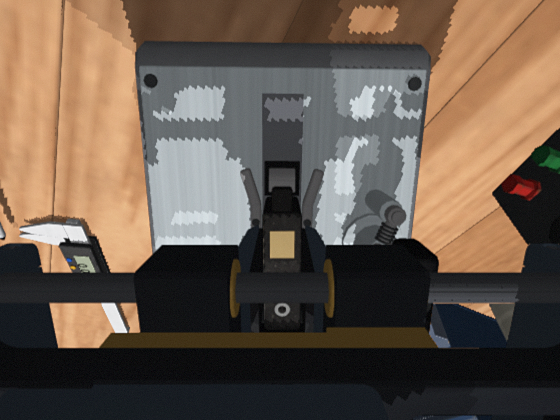

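View pics/sc11.png

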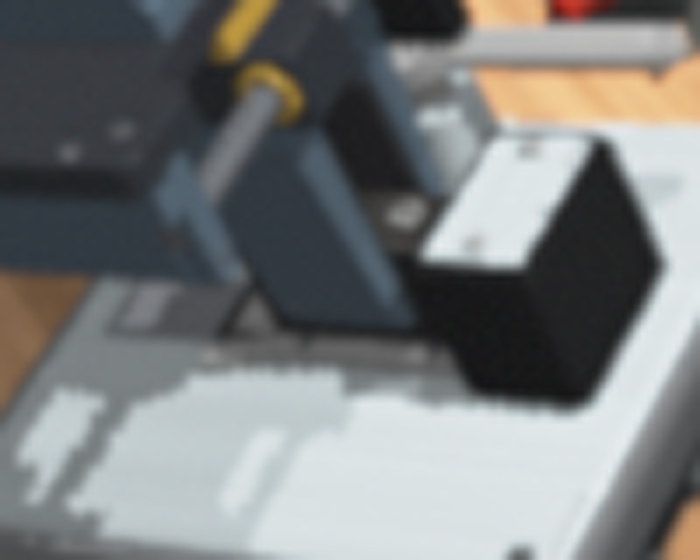

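```bash
python3 -m handwheel '{"gripper":[1,1,1,1,1],"offset":[[0,0,1],[0,0,1],[0,0,1],[0,0,1],[0,0,1]],"rot":[[0,0,0],[0,0,0],[0,0,0],[0,0,0],[0,0,0]]}' 55 >/dev/null;python3 st.py
for i in 1; do python3 -m handwheel '{"gripper":[1,1,1,1,1],"offset":[[0,0,0],[0,0,0],[0,0,0],[0,0,0],[0,0,0]],"rot":[[0,0,0],[0,0,0],[0,0,0],[0,0,0],[0,0,0]]}' 55 >/dev/null; python3 -m handwheel '{"gripper":[1,1,1,1,1],"offset":[[0,0,0],[0,0,0],[0,0,0],[0,0,0],[0,0,0]],"rot":[[0,0,0],[0,0,0],[0,0,0],[0,0,0],[0,0,0]]}' 55 >/dev/null;python3 -m handwheel '{"gripper":[1,1,1,1,1],"offset":[[0,0,0],[0,0,0],[0,0,0],[0,0,0],[0,0,0]],"rot":[[0,0,0],[0,0,0],[0,0,0],[0,0,0],[0,0,0]]}' 55 >/dev/null;python3 -m handwheel '{"gripper":[1,1,1,1,1],"offset":[[0,0,0],[0,0,0],[0,0,0],[0,0,0],[0,0,0]],"rot":[[0,0,0],[0,0,0],[0,0,0],[0,0,0],[0,0,0]]}' 55 >/dev/null; done;python3 st.py
python3 - <<'E'
from h import *
a=cv2.imread('pics/w11.png')
s=state();np.save('w12.npy',np.r_[s['ee_pos'],s['ee_rot']]);w=grab_frame('wrist')[:,:,::-1];cv2.imwrite('pics/w12.png',w)
k=np.hstack([cv2.resize(i[140:220,240:325],None,fx=4.5,fy=4.5,interpolation=cv2.INTER_CUBIC) for i in (a,w)])
cv2.imwrite('pics/c_w12.png',k)
c=cam('wrist',s);T=deck()
for p in ([-22.5,7.5,0],[-22.5,7.5,7],[-36,7.5,0]): print(p,((proj(c,ap(T,np.array(p)+[-1,0,5]))[0]-[240,140])*4.5).round(0))
M=eul(s['ee_rot']); print('tail bot',((proj(c,s['ee_pos']+M@np.array([-24.1,9.5,-31.7]))[0]-[240,140])*4.5).round(0))
E
```

```text
t 12.8333 cart XYZ [ 6.4 -0.7  5.1] F [-15.3   3.6  14. ] w 19.0
t 14.5 cart XYZ [ 6.4 -0.6  5.1] F [-15.6   3.   14.2] w 18.4
[-22.5, 7.5, 0] [248. 220.]
[-22.5, 7.5, 7] [250. 230.]
[-36, 7.5, 0] [249. 115.]
tail bot [258. 247.]
```

View pics/c_w12.png

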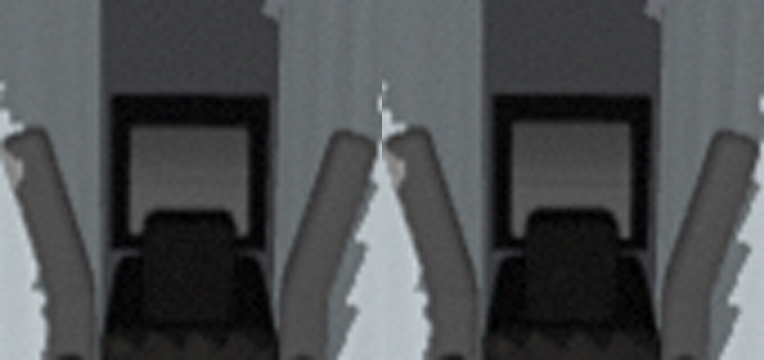

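```bash
python3 -m handwheel '{"gripper":[1,1,1,1,1],"offset":[[0,0,0],[0,0,0],[0,0,0],[0,0,0],[0,0,0]],"rot":[[0,0,0],[0,0,0],[0,0,0],[0,0,0],[0,0,0]]}' 55 >/dev/null; python3 -m handwheel '{"gripper":[1,1,1,1,1],"offset":[[0,0,0],[0,0,0],[0,0,0],[0,0,0],[0,0,0]],"rot":[[0,0,0],[0,0,0],[0,0,0],[0,0,0],[0,0,0]]}' 55 >/dev/null; python3 -m handwheel '{"gripper":[1,1,1,1,1],"offset":[[0,0,0],[0,0,0],[0,0,0],[0,0,0],[0,0,0]],"rot":[[0,0,0],[0,0,0],[0,0,0],[0,0,0],[0,0,0]]}' 55 >/dev/null;python3 st.py
python3 - <<'E'
from h import *
a=cv2.imread('pics/w12.png')
w=grab_frame('wrist')[:,:,::-1];cv2.imwrite('pics/w13.png',w)
f=lambda i:cv2.resize(i[150:205,255:310],None,fx=7,fy=7,interpolation=cv2.INTER_CUBIC)
k=np.hstack([np.clip(f(i).astype(int)*2,0,255).astype(np.uint8) for i in (a,w)])
cv2.imwrite('pics/c_w13.png',k); print(np.abs(a[150:205,255:310].astype(int)-w[150:205,255:310]).mean())
b=grab_frame('side')[:,:,::-1];cv2.imwrite('pics/s13.png',cv2.resize(b[160:230,220:300],None,fx=8,fy=8,interpolation=cv2.INTER_CUBIC))
E
```

```text
t 15.8 cart XYZ [ 6.4 -0.6  5.1] F [-16.4   2.7  14.1] w 18.8
2.1307988980716255
```

View pics/c_w13.png

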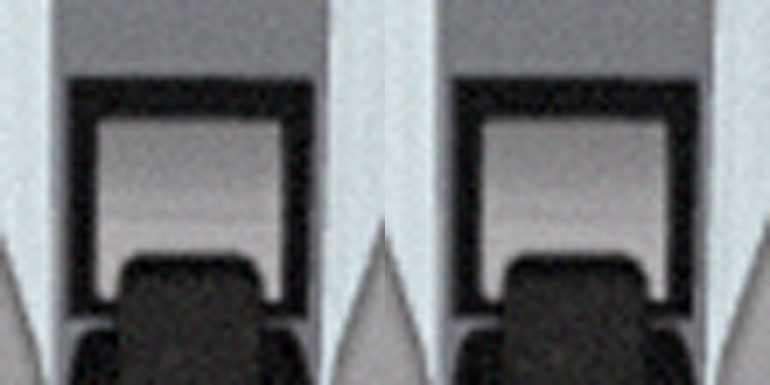

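View pics/s13.png

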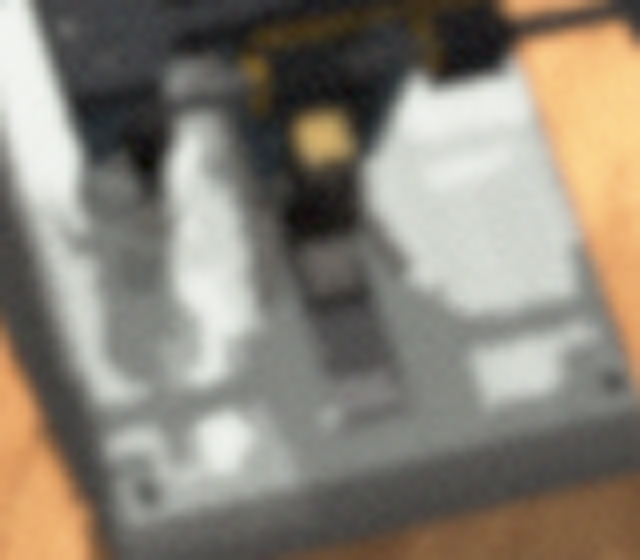

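The catch image hasn't changed over 1.3 s: its ramp is lit, and there is a gap to the cartridge tail, so it is up. I'll ease the down-force, open slightly and withdraw.

```bash
python3 -m handwheel '{"gripper":[1,1,0.7,0.7,0.7],"offset":[[-1,0,0],[-1.5,0,0],[-1.5,0,0],[-1.5,0,0],[-1.5,0,0]],"rot":[[0,0,0],[0,0,0],[0,0,0],[0,0,0],[0,0,0]]}' 
python3 -m handwheel '{"gripper":[0.7,0.7,0.7],"offset":[[0,0,0],[0,0,0],[0,0,0]],"rot":[[0,0,0],[0,0,0],[0,0,0]]}'; python3 st.py
python3 - <<'E'
from h import *
w=grab_frame('wrist')[:,:,::-1];cv2.imwrite('pics/w14.png',cv2.resize(w[140:250,200:365],None,fx=4.5,fy=4.5,interpolation=cv2.INTER_CUBIC))
E
```

```text
time_s: 16.32
ee_pos: [599.2, -372.6, 60.2]
ee_rot: [-0.2, 60.0, -62.3]
force: [-0.5, 0.0, -0.9]
gripper_width: 27.7
time_s: 16.57
ee_pos: [599.2, -372.5, 60.8]
ee_rot: [-0.1, 60.0, -62.2]
force: [0.4, 0.8, -0.4]
gripper_width: 27.3
t 16.5667 cart XYZ [13.2 -0.1  7.4] F [-0.6  0.8 -0.1] w 27.3
```

View pics/w14.png

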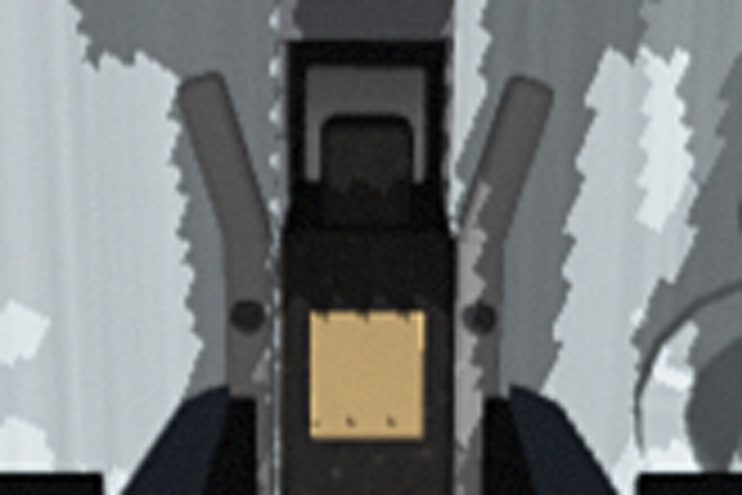

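```bash
python3 -m handwheel '{"gripper":[0.7,0.7,0.7,0.7,0.7],"offset":[[-10,0,0],[-30,0,0],[-60,0,0],[-90,0,-20],[-110,0,-40]],"rot":[[0,0,0],[0,0,0],[0,0,0],[0,0,0],[0,0,0]]}' 
python3 -m handwheel '{"gripper":[0.7,0.7,0.7],"offset":[[-10,0,-30],[-10,0,-40],[-10,0,-40]],"rot":[[0,0,0],[0,0,0],[0,0,0]]}'; python3 st.py
python3 - <<'E'
from h import *
s=state();np.save('w15.npy',np.r_[s['ee_pos'],s['ee_rot']])
w=grab_frame('wrist')[:,:,::-1];cv2.imwrite('pics/w15.png',w)
b=grab_frame('scene')[:,:,::-1];cv2.imwrite('pics/sc15.png',cv2.resize(b[190:290,300:400],None,fx=6,fy=6,interpolation=cv2.INTER_CUBIC))
E
```

```text
time_s: 17.03
ee_pos: [557.9, -292.4, 139.5]
ee_rot: [0.3, 59.8, -61.9]
force: [-0.3, 1.2, -0.2]
gripper_width: 27.4
time_s: 17.28
ee_pos: [537.0, -255.5, 124.6]
ee_rot: [-0.2, 60.1, -62.2]
force: [0.0, 0.2, 0.5]
gripper_width: 27.4
t 17.2833 cart XYZ [-69.6  -0.9 128.8] F [0.1 0.1 0.5] w 27.4
```

View pics/w15.png

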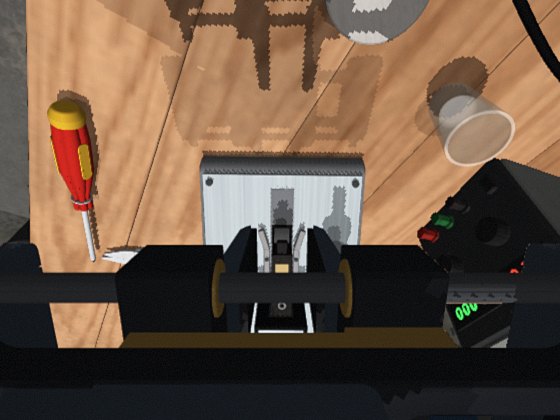

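View pics/sc15.png

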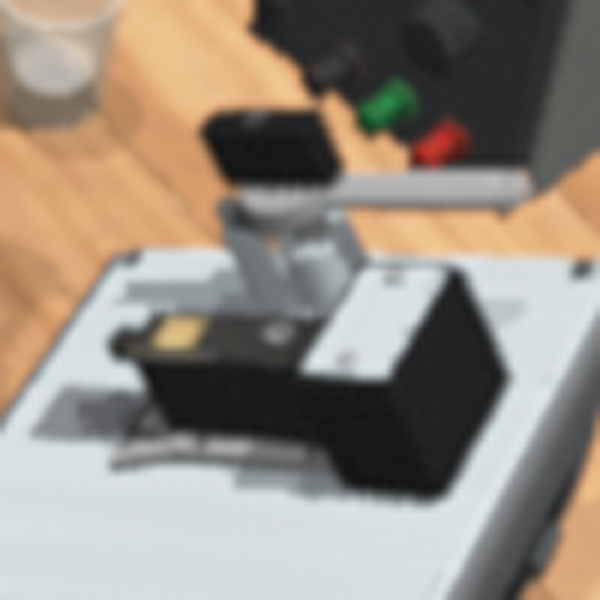

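Run:
```python
from h import *
v=np.load('deck.npy'); T=deck(); T2=T.copy(); T2[:3,3]=ap(T,[-1.1,-0.5,5])[0]; print(T2[:3,3])
sc=cam('scene');sd=cam('side')
b=cv2.imread('pics/scene0.png');cv2.imwrite('pics/c_psu.png',cv2.resize(b[100:230,330:470],None,fx=5,fy=5))
b=cv2.imread('pics/side0.png');cv2.imwrite('pics/c_psu2.png',cv2.resize(b[140:260,60:220],None,fx=5,fy=5))
for p in ([8,143,115],[8-38,143,115],[8+38,143,115],[8,143,135],[8,54,0],[97,54,130]): 
  w=ap(T2,p)[0]; print(p,w.round(0),((proj(sc,w)[0]-[330,100])*5).round(0),((proj(sd,w)[0]-[60,140])*5).round(0))
```

```text
[ 585.91489241 -348.03960987   69.87773418]
[8, 143, 115] [ 689. -237.  173.] [121. 300.] [686. 142.]
[-30, 143, 115] [ 674. -208.  154.] [ 34. 309.] [711. 226.]
[46, 143, 115] [ 704. -266.  192.] [213. 290.] [661.  60.]
[8, 143, 135] [ 684. -228.  191.] [100. 254.] [687. 117.]
[8, 54, 0] [ 637. -329.   74.] [135. 699.] [870. 225.]
[97, 54, 130] [ 643. -340.  231.] [229. 399.] [ 842. -101.]
```

View pics/c_psu.png

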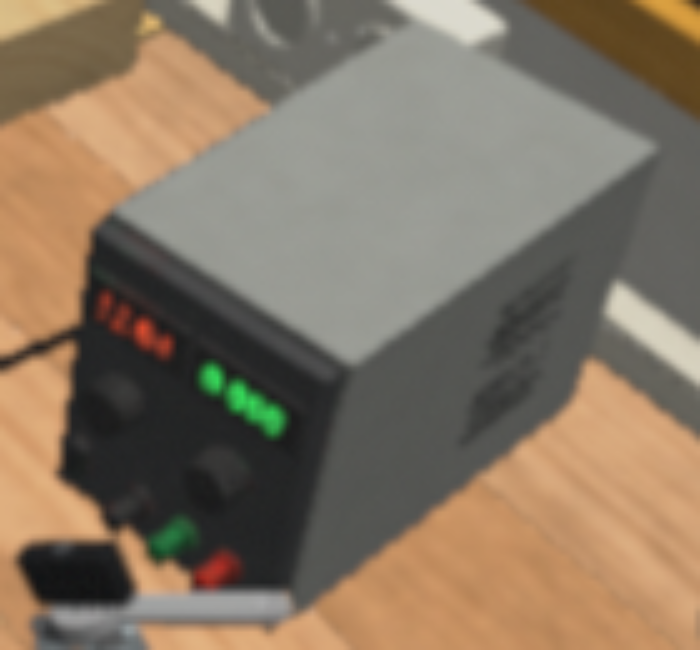

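View pics/c_psu2.png

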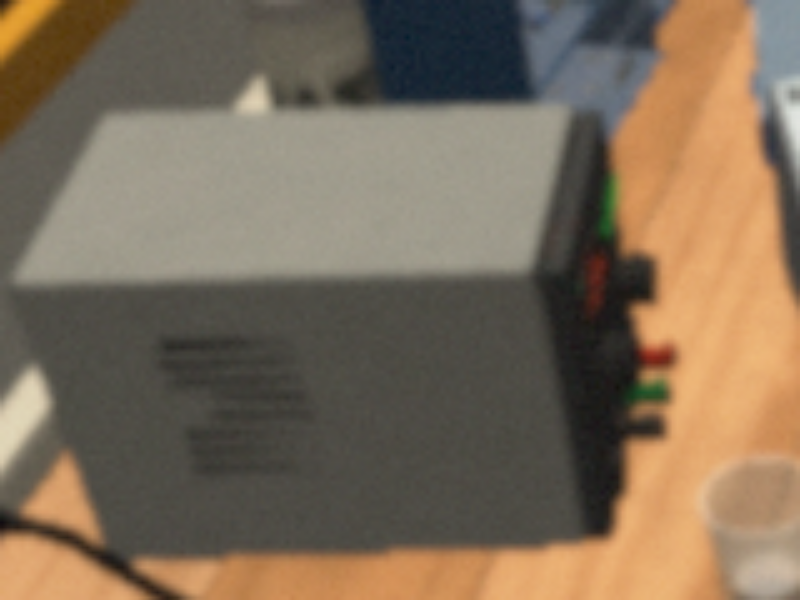

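Run:
```python
from h import *
sc=cam('scene');sd=cam('side')
A=ray(sc,(390,223),0);B=ray(sc,(342.4,195),0);C=ray(sd,(60+605/5,140+535/5),0); print(A,B,C)
for z in (100,120,130,140,150): print(z, ray(sc,(330+345/5,100+375/5),z).round(0),ray(sc,(330+100/5,100+225/5),z).round(0),ray(sd,(60+600/5,140+115/5),z).round(0),ray(sd,(60+545/5,140+275/5),z).round(0))
```

```text
[ 767.02889643 -288.81397839    0.        ] [ 732.87599847 -170.25070444    0.        ] [ 731.10194163 -190.04541865    0.        ]
100 [ 795. -259.  100.] [ 770. -133.  100.] [ 770. -366.  100.] [ 758. -240.  100.]
120 [ 777. -273.  120.] [ 753. -151.  120.] [ 759. -335.  120.] [ 747. -214.  120.]
130 [ 768. -280.  130.] [ 745. -160.  130.] [ 753. -319.  130.] [ 742. -201.  130.]
140 [ 760. -287.  140.] [ 737. -169.  140.] [ 747. -304.  140.] [ 736. -188.  140.]
150 [ 751. -294.  150.] [ 728. -178.  150.] [ 742. -289.  150.] [ 731. -174.  150.]
```

Run:
```python
from h import *
v=np.load('deck.npy'); v[:3]=ap(deck(),[-1.1,-0.5,5])[0]; np.save('deck.npy',v)
go(*cartgoal(2.8,54,90));
```

```text
offset [33.4 53.  68.6] rot [ 0.24  0.06 -0.14] rows>= 2.2
```

```bash
python3 -m handwheel '{"gripper":[0.55,0.55,0.55,0.55,0.55],"offset":[[0,15,15],[0,30,35],[10,45,55],[25,53,68.6],[33,53,68.6]],"rot":[[0,0,0],[0,0,0],[0,0,0],[0,0,0],[0,0,0]]}' 
python3 -m handwheel '{"gripper":[0.55,0.55,0.55],"offset":[[0,0,0],[0,0,0],[0,0,0]],"rot":[[0,0,0],[0,0,0],[0,0,0]]}'; python3 st.py
python3 - <<'E'
from h import *
go(*cartgoal(2.8,54,39.6)); 
s=state();np.save('w16.npy',np.r_[s['ee_pos'],s['ee_rot']]); print(s['qpos'])
w=grab_frame('wrist')[:,:,::-1];cv2.imwrite('pics/w16.png',w)
c=cam('wrist',s)
for p in ([-12,48,72],[-12,60,72],[28,54,72],[8,54,72],[85,54,46.5],[-22.5,0,7]): print(p,proj(c,ap(deck(),p))[0].round(1))
b=grab_frame('scene')[:,:,::-1];cv2.imwrite('pics/sc16.png',cv2.resize(b[150:290,260:400],None,fx=4.2,fy=4.2,interpolation=cv2.INTER_CUBIC))
E
```

```text
time_s: 17.8
ee_pos: [625.3, -303.0, 131.9]
ee_rot: [0.4, 59.8, -61.9]
force: [0.3, 1.2, 0.6]
gripper_width: 41.0
time_s: 18.05
ee_pos: [620.0, -300.0, 129.9]
ee_rot: [-0.2, 60.0, -62.3]
force: [-0.0, -0.3, 0.0]
gripper_width: 40.7
t 18.05 cart XYZ [ 1.6 52.5 89.5] F [ 0.3 -0.2 -0.1] w 40.7
offset [49.9  1.5  1.2] rot [ 0.21 -0.05  0.  ] rows>= 1.2
[-15.37074713  20.61474302 101.06826482 -33.16840026  41.83882821
 -21.38623328]
[-12, 48, 72] [274.1 208.7]
[-12, 60, 72] [292.8 208.8]
[28, 54, 72] [283.2 266. ]
[8, 54, 72] [283.3 238. ]
[85, 54, 46.5] [282.7 318.6]
[-22.5, 0, 7] [217.9 176.4]
```

View pics/w16.png

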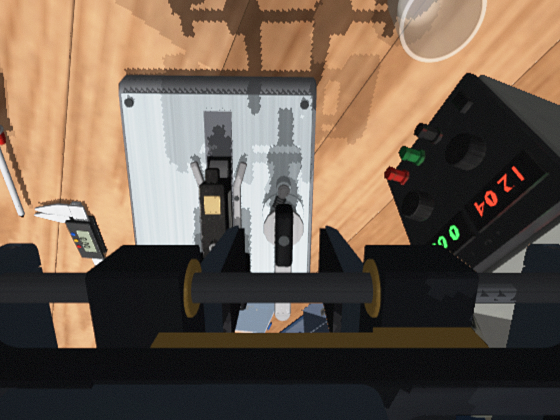

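View pics/sc16.png

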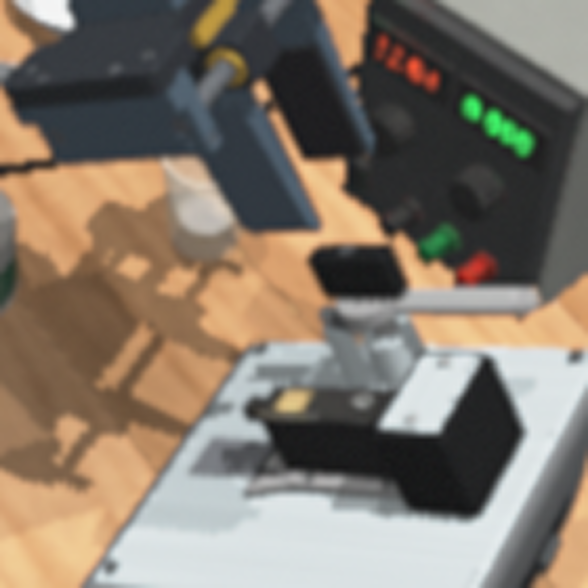

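```bash
python3 -m handwheel '{"gripper":[0.55,0.55,0.55,0.55,0.55],"offset":[[10,1,1],[22,1,1],[34,1,1],[44,1,1],[48,1,1]],"rot":[[0,0,0],[0,0,0],[0,0,0],[0,0,0],[0,0,0]]}' 
python3 -m handwheel '{"gripper":[0.55,0.55,0.55],"offset":[[0,0,0],[0,0,0],[0,0,0]],"rot":[[0,0,0],[0,0,0],[0,0,0]]}'; python3 st.py
python3 - <<'E'
from h import *
go(*cartgoal(2.8,54,39.6)); 
b=grab_frame('scene')[:,:,::-1];cv2.imwrite('pics/sc17.png',cv2.resize(b[160:260,290:390],None,fx=6,fy=6,interpolation=cv2.INTER_CUBIC))
w=grab_frame('wrist')[:,:,::-1];cv2.imwrite('pics/w17.png',w)
E
```

```text
time_s: 18.57
ee_pos: [632.6, -322.0, 86.3]
ee_rot: [-0.4, 60.1, -62.5]
force: [0.7, 0.4, -0.3]
gripper_width: 41.3
time_s: 18.82
ee_pos: [633.8, -321.6, 89.4]
ee_rot: [-0.1, 60.0, -62.2]
force: [0.0, 0.5, -0.1]
gripper_width: 41.1
t 18.8167 cart XYZ [ 3.5 54.6 41.6] F [-0.4  0.2  0.1] w 41.1
offset [ 2.  -0.6 -0.7] rot [ 0.2   0.02 -0.08] rows>= 0.1
```

View pics/sc17.png

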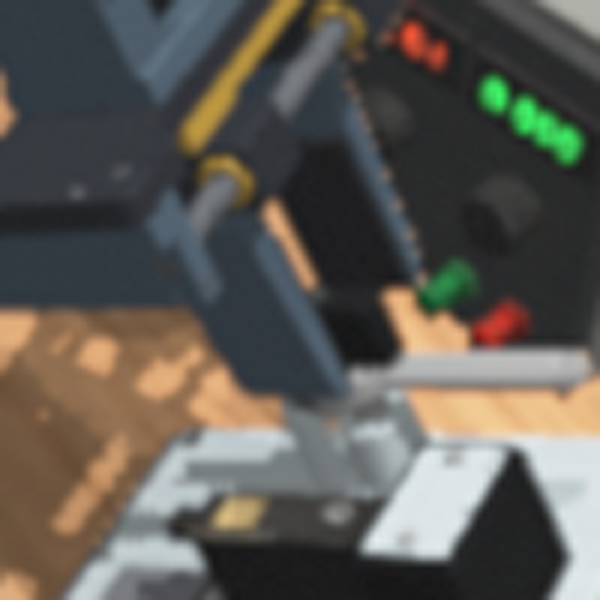

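View pics/w17.png

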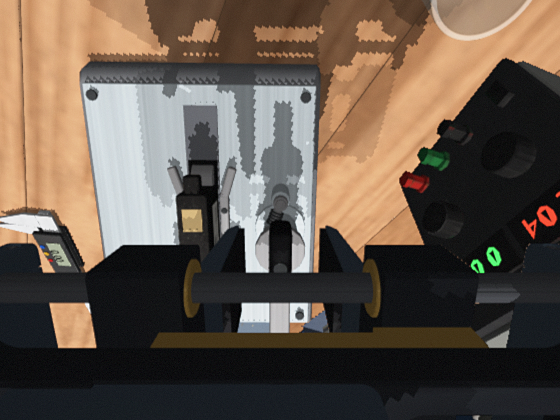

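```bash
python3 -m handwheel '{"gripper":[1,1,1,1,1],"offset":[[1,-0.5,-0.5],[1,-0.5,-0.5],[1,-0.5,-0.5],[1,-0.5,-0.5],[1,-0.5,-0.5]],"rot":[[0,0,0],[0,0,0],[0,0,0],[0,0,0],[0,0,0]]}' 25
python3 -m handwheel '{"gripper":[1,1],"offset":[[0,0,0],[0,0,0]],"rot":[[0,0,0],[0,0,0]]}'; python3 st.py
```

```text
time_s: 19.33
ee_pos: [632.9, -321.9, 88.2]
ee_rot: [-0.1, 60.0, -62.3]
force: [0.1, -0.7, 0.5]
gripper_width: 12.0
time_s: 19.5
ee_pos: [632.9, -321.9, 88.1]
ee_rot: [-0.1, 60.0, -62.3]
force: [-0.3, -0.7, 1.8]
gripper_width: 12.1
t 19.5 cart XYZ [ 2.8 53.7 40.6] F [ 1.3 -0.6  1.3] w 12.1
```

```bash
python3 -m handwheel '{"gripper":[1,1,1,1,1],"offset":[[0,0,0],[0,0,0],[0,0,0],[0,0,0],[0,0,0]],"rot":[[5,0,0],[11,0,0],[17,0,0],[23,0,0],[29,0,0]]}'
python3 - <<'E'
from h import *
s=state();D=deck()[:3,:3];print(s['qpos'],(D.T@s['force']).round(1),(D.T@s['torque']).round(2),s['gripper_width'])
b=grab_frame('scene')[:,:,::-1];cv2.imwrite('pics/sc18.png',cv2.resize(b[150:290,260:400],None,fx=4.2,fy=4.2,interpolation=cv2.INTER_CUBIC))
E
```

```text
time_s: 19.92
ee_pos: [633.7, -321.7, 88.3]
ee_rot: [29.2, 60.0, -62.1]
force: [1.0, 0.4, 0.0]
gripper_width: 11.5
[-17.13745431  24.59411317 101.59821316 -35.86669723  37.1412406
  10.01915275] [ 0.1  1.1 -0.1] [0.09 0.13 0.04] 11.454667381058803
```

View pics/sc18.png

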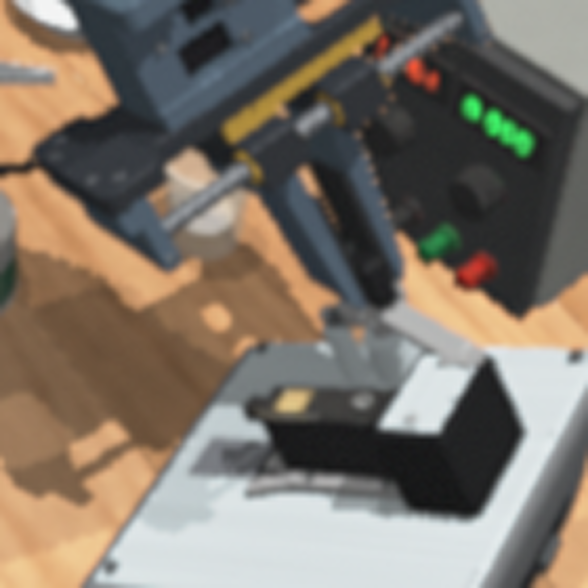

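```bash
python3 -m handwheel '{"gripper":[1,1,1],"offset":[[0,0,0],[0,0,0],[0,0,0]],"rot":[[5,0,0],[10,0,0],[15,0,0]]}'
python3 - <<'E'
from h import *
s=state();D=deck()[:3,:3];print((D.T@s['force']).round(1),(D.T@s['torque']).round(2),s['gripper_width'])
b=grab_frame('scene')[:,:,::-1];cv2.imwrite('pics/sc19.png',cv2.resize(b[150:290,260:400],None,fx=4.2,fy=4.2,interpolation=cv2.INTER_CUBIC))
E
```

```text
time_s: 20.22
ee_pos: [634.1, -321.8, 88.5]
ee_rot: [44.1, 59.9, -62.0]
force: [2.8, 0.1, -0.9]
gripper_width: 11.8
[ 0.6  2.5 -1.4] [ 0.16  0.02 -0.08] 11.790486378149888
```

View pics/sc19.png

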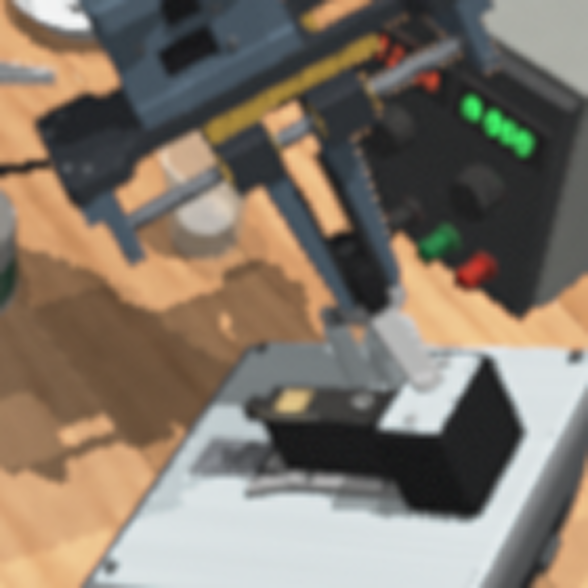

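```bash
python3 -m handwheel '{"gripper":[1,1,1,1,1],"offset":[[0,0,0],[0,0,0],[0,0,0],[0,0,0],[0,0,0]],"rot":[[6,0,0],[12,0,0],[18,0,0],[24,0,0],[30,0,0]]}'; python3 -m handwheel '{"gripper":[1,1,1,1],"offset":[[0,0,0],[0,0,0],[0,0,0],[0,0,0]],"rot":[[5,0,0],[9,0,0],[11,0,0],[11,0,0]]}';python3 - <<'E'
from h import *
s=state();D=deck()[:3,:3];print((D.T@s['force']).round(1),(D.T@s['torque']).round(2),s['gripper_width'],s['qpos'])
b=grab_frame('scene')[:,:,::-1];cv2.imwrite('pics/sc20.png',cv2.resize(b[150:290,260:400],None,fx=4.2,fy=4.2,interpolation=cv2.INTER_CUBIC))
E
```

```text
time_s: 20.68
ee_pos: [634.8, -322.2, 88.8]
ee_rot: [74.2, 59.9, -61.9]
force: [4.2, -2.0, -0.4]
gripper_width: 12.1
time_s: 21.02
ee_pos: [635.0, -322.3, 89.0]
ee_rot: [84.8, 59.8, -61.9]
force: [4.5, -2.7, -0.4]
gripper_width: 12.0
[ 3.7  2.8 -2.6] [ 0.39 -0.49  0.59] 11.96474529120079 [-17.14751232  24.61096827 101.51976601 -35.969205    37.057153
  65.51288101]
```

View pics/sc20.png

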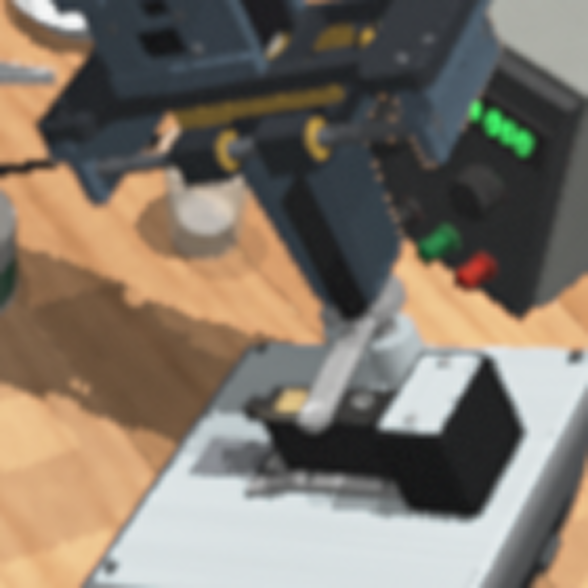

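```bash
python3 -m handwheel '{"gripper":[1,1,1,0.75,0.65],"offset":[[0,0,0],[0,0,0],[0,0,0],[0,0,0],[0,0,0]],"rot":[[0,0,0],[0,0,0],[0,0,0],[0,0,0],[0,0,0]]}'; python3 -m handwheel '{"gripper":[0.65,0.65,0.65],"offset":[[0,0,0],[0,0,0],[0,0,0]],"rot":[[0,0,0],[0,0,0],[0,0,0]]}'; python3 -m handwheel '{"gripper":[0.65,0.65,0.65,0.65,0.65],"offset":[[-10,0,0],[-30,0,0],[-60,0,0],[-90,0,0],[-110,0,0]],"rot":[[0,0,0],[0,0,0],[0,0,0],[0,0,0],[0,0,0]]}'; python3 -m handwheel '{"gripper":[0.65,0.65,0.65],"offset":[[0,0,0],[0,0,0],[0,0,0]],"rot":[[0,0,0],[0,0,0],[0,0,0]]}';python3 - <<'E'
from h import *
b=grab_frame('scene')[:,:,::-1];cv2.imwrite('pics/sc21.png',cv2.resize(b[170:290,270:390],None,fx=5,fy=5,interpolation=cv2.INTER_CUBIC))
w=grab_frame('wrist')[:,:,::-1];cv2.imwrite('pics/w21.png',w)
b=grab_frame('side')[:,:,::-1];cv2.imwrite('pics/s21.png',cv2.resize(b[130:240,190:300],None,fx=5,fy=5,interpolation=cv2.INTER_CUBIC))
E
```

```text
time_s: 21.48
ee_pos: [632.4, -321.6, 87.5]
ee_rot: [84.7, 60.1, -62.4]
force: [-0.6, 0.3, -1.3]
gripper_width: 22.1
time_s: 21.73
ee_pos: [632.6, -321.7, 87.7]
ee_rot: [84.8, 60.0, -62.3]
force: [0.7, 0.6, 0.2]
gripper_width: 31.9
time_s: 22.15
ee_pos: [607.6, -272.2, 186.5]
ee_rot: [85.2, 59.9, -61.9]
force: [-0.2, -0.2, -0.6]
gripper_width: 32.3
time_s: 22.4
ee_pos: [606.9, -273.1, 182.5]
ee_rot: [84.8, 60.1, -62.3]
force: [0.3, -0.1, 0.5]
gripper_width: 31.8
```

View pics/sc21.png

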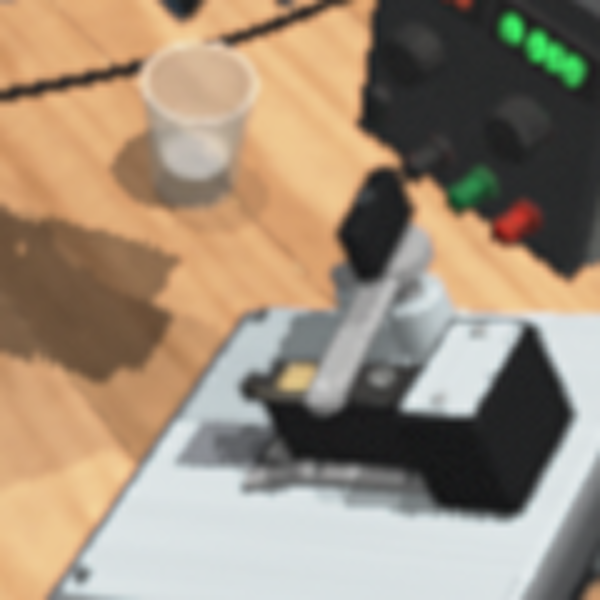

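View pics/w21.png

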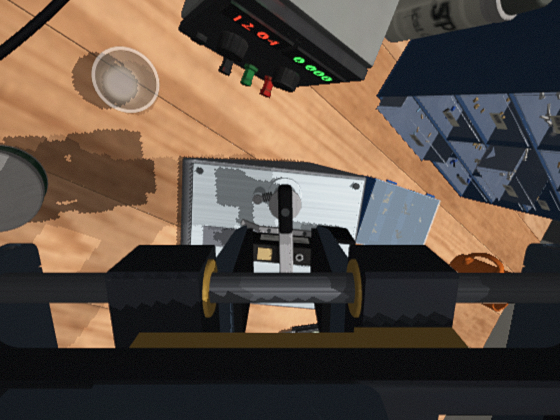

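View pics/s21.png

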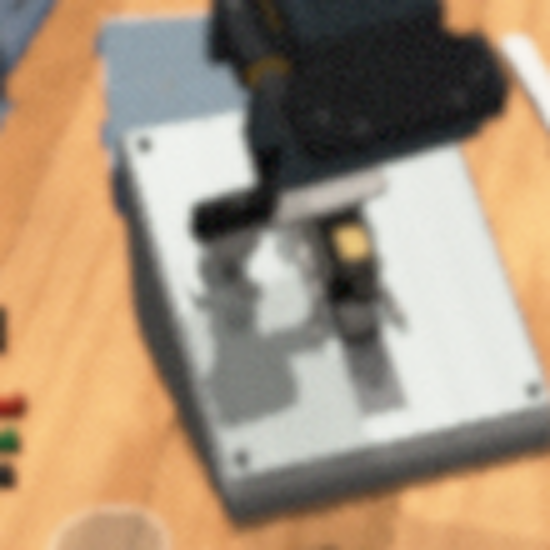

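Run:
```python
from h import *
a=cv2.imread('pics/w16.png');v=np.load('w16.npy');c=cam('wrist',dict(ee_pos=v[:3],ee_rot=v[3:]))
cv2.imwrite('pics/c_w16.png',cv2.resize(a[140:250,170:260],None,fx=6,fy=6,interpolation=cv2.INTER_CUBIC))
for X in (1,4,7.5): print(X,[((proj(c,ap(deck(),[X+dy,y,z]))[0]-[170,140])*6).round(0) for dy,y,z in ((-37.5,0,34),(-26.5,9.5,36),(-26.5,0,0))])
print('catch face',[((proj(c,ap(deck(),p))[0]-[170,140])*6).round(0) for p in ([-22.5,7.5,7],[-22.5,-7.5,7],[-22.5,0,0],[-36,0,0])])
```

```text
1 [array([248., 140.]), array([326., 231.]), array([302., 190.])]
4 [array([249., 164.]), array([327., 255.]), array([303., 211.])]
7.5 [array([251., 192.]), array([328., 283.]), array([304., 235.])]
catch face [array([348., 219.]), array([240., 218.]), array([303., 211.]), array([299., 115.])]
```

View pics/c_w16.png

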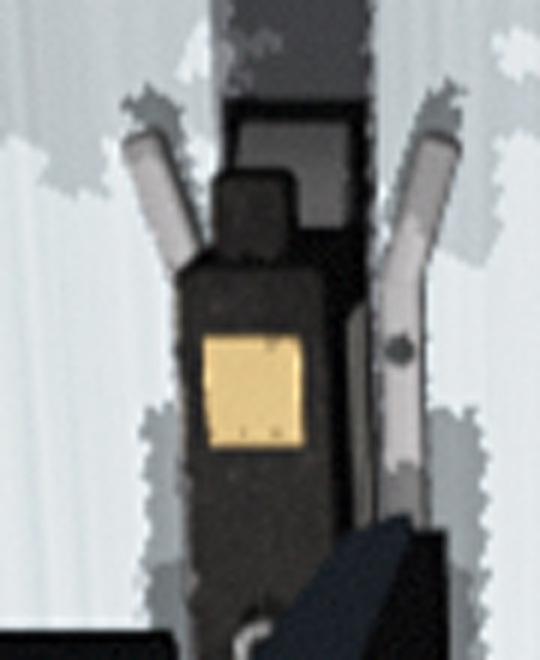

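Checks agree: the snout tip at row 170 of the enlarged view puts the cartridge at deck X of about 4 to 5 mm, with its tail at the face of the raised catch. The keeper lies across it and the gripper is clear, so I'm handing in.

Run:
```python
from workcell import *
print(job_done()); s=state(); print(s['time_s'])
```

```text
the job is handed in; nothing more can be done
None
the job is handed in; nothing more can be done
```

The job is handed in after about 22 s of the 61 s allowed. My last checks show it finished, but no verdict is reported.

**What I did:**
- I gripped the cartridge by its flanks and laid it in the channel, flat end up the slope.
- I pushed it until it met the hard stop; the up-slope force jumped while it stopped moving. I held it there for about 3.5 s, until the catch looked the same in two pictures 1.3 s apart.
- I let go, gripped the keeper bar and turned it about 85° clockwise to its stop, where about 0.6 N m built up. Then I released it and backed away.

**Last checks:**
- **Cartridge:** it measured about 4 to 5 mm up the deck in the wrist picture, with its tail at the face of the raised catch. That picture was taken before I turned the keeper. Later views showed nothing shifted.
- **Keeper:** after release the arm lay square across the cartridge.
- **Bystanders:** the glass stands where it was. The arm never worked near the tin or the reel, but I did not measure them again.

**What failed or disagreed:**
- **First grasp:** it missed. The fingers shut above the cartridge because the real fingertips sit about 37 mm behind the reported TCP, contrary to the description. I measured the offset from the pictures and corrected for it; the cartridge had not moved.
- **Deck height:** contact put the deck about 5 mm higher than my camera fit, and the stop about 1 mm off. I used the contact values from there on. Finding this meant pressing the cartridge on the channel floor with about 30 N for a moment.
- **Joint values:** I could not read the catch or contact block directly, so their positions are inferred from the pictures and forces.

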